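# Stack the tins in the bench keeper and set its thumbscrew

## Robot

A 6-joint arm with a two-finger parallel gripper is mounted at the origin on the work surface. World frame = base frame: x ahead of the robot, y to its left, z up, the work surface at z = 0. Lengths are in mm, angles in rad, forces in N, time in s.
With the tool pointing down it reaches from about 375 to 975 mm from the base axis. Payload 3.8 kg.
Tool frame: the origin (TCP) lies on the centre line of the jaws, within the pads' length; the fingertips stand 19 mm ahead of it and the grasp point (between the pads) is the TCP; x points along the fingers, z is the direction in which the jaws open and shut, and the axes are right-handed (so a half turn about x gives the same grasp; the last joint's range is limited). The gripper opens to 88 mm and grips with 3 to 60 N. Pads are 18 mm wide; open, the fingers measure 123 mm over their backs; the gripper's body (75 mm by 187 mm) begins 45 mm behind the grasp point.
Start: joints at [1.285, 0.264, 1.604, -0, 1.274, -0.037], TCP at [166.211, 654.211, 257.706] pointing down, gripper open.
Joint ranges: [-2.63, 2.63], [-0.94, 2.18], [0.31, 2.57], [-1.31, 4.45], [0, 2.66], [-2.55, 2.55]. Speed limits (rad/s): [2.57, 2.57, 3.14, 3.14, 3.14, 3.14].

## Interface

Orientations are given as a unit quaternion [w, x, y, z].
In Python, from station import env gives the robot as it stands.
- The arm moves only by the tool arm_command, never from a script. Its arguments are lists of equal length, an entry for each row: "linear": the shift along the tool's x, y, z in cm, a list of three; "rotation": the turn, a rotation vector about the tool's x, y, z in rad, a list of three; "grip": the closure in counts, from 0 (fully open) to 255 (shut). A call has 1 to 20 rows; each row shifts and turns the pose as measured when the row begins, along the tool's axes as they then stand; what a row does not reach is not made up. A row lasts 1/12 s, in which the tool goes at most 41.7 mm and 7.16 degrees, less where a joint would pass 70% of its speed; a pose out of reach is approached as far as the arm can. A call with a gripper value outside its range is refused whole. The fingers move at their own pace and stop on an object; "newtons" is the grip in N (left out, the last holds). Time passes only in rows, so rows that do not move let the fingers close. It gives the time, the measured TCP pose, the force and the opening at its end, in the units of the state.
- env.observe(): the state, without advancing time (a new reading comes with each control period).
- env.grab_frame(name): name is "scene" or "top" or "wrist"; returns a dict with "color" (400x640x3 uint8, blue, green, red), "fov_y" (degrees; the focal length in pixels is half the picture's height over the tangent of half this angle, whatever the lens; pixels are square), "cx", "cy" (the principal point, pixels), "rvec" (rotation vector, rad) and "tvec" (3), from world to camera coordinates, as OpenCV has them. Camera axes: x right, y down, z forward; pixel columns grow to the right and rows downward; lengths in mm; the calibration is good to about 2 mm. A picture is of the moment at which its call begins. There is no depth.
- env.sign_off(): hands the job in, once; it reports no verdict.
The state is a dict: "time": time; "qpos": joint angles; "joint_velocities": joint speeds; "tau": joint torques, N m; "eef_pos": TCP position; "tcp_rot": TCP orientation; "contact_force": force on the tool from outside, world axes, zero at the start; "moment": the same for the moment, N m; "grip_width": finger opening in mm.
Only numpy, scipy, OpenCV 4.12 (cv2) and the standard library are available. Lean on these libraries where they do the work, as an engineer would, in place of code of your own. Each camera call takes 0.05 s, during which the arm holds its last target.

## Task

Put the red-lidded tin squarely on the grey-lidded tin that stands in the blue bench keeper, and then the yellow-lidded tin squarely on top of the red one. Then turn the keeper's red thumbscrew clockwise until it seats fully home, back it off a quarter turn so that the bottom tin is not pinched, and finish still gripping the thumbscrew there, without letting go, so that a workmate can tighten the lock nut. Leave the iron scroll, the hammer and the tube offcut where they lie.

Things in the scene. Friction and masses are not known exactly. Their poses are not given: they have to be found in the camera images.
- keeper: Blue plate 300 x 110 x 12 mm, fixed on the bench; origin: centre of its underside, x along its length (mostly to the robot's right), z up. Tin nest at x = -70 mm between 14 mm high side rails, a 30 mm high end stop and, on its +x side, a yellow jaw as high, which the thumbscrew moves 3 mm per rad. The thumbscrew stands on a 30 mm wide post at x = +90 mm, y = 0.
- nest (a point): Centre of the nest on the top face of the keeper's base plate (12 mm above the bench), where the underside of the grey-lidded tin rests.
- tin_grey: Closed tin with a grey lid, 100 x 56 x 40 mm (x, y, z), about 0.7 kg, standing loose in the keeper's nest, its length along the keeper's x. Origin at the centre of its underside, z up. The bottom of the column.
- tin_red: Closed tin with a red lid, 100 x 56 x 40 mm (x, y, z), about 0.35 kg, standing on the bench left of the keeper. Origin at the centre of its underside, z up. Red and yellow may change places.
- tin_yellow: Closed tin with a yellow lid, the same size and weight as the red-lidded one, standing on the bench left of the keeper. Origin at the centre of its underside, z up.
- screw (a joint): Turn of the thumbscrew in rad about its upright axis, growing clockwise seen from above. It seats on a hard stop at 4.20 (fully home) and starts 1.2 to 2.6 rad short of that; a quarter turn back from the seat is 2.63. It turns stiffly (0.06 N m) and stays where it is left.
- wing_mid (a point): Middle of the thumbscrew's red wing, on the axis, 94 mm above the bench. The wing: upright flat bar 46 long (x) x 12 thick (y) x 28 mm high (z), to be pinched across its thickness from above; 18 mm free below it round a 22 mm collar. Its +x end has a white top: seated, it points at the tins (keeper -x), a quarter turn back along keeper -y; in general (4.20 - joint) rad anticlockwise from keeper -x.
- scroll: Dark iron scroll of flat bar lying on the bench, about 115 mm across and 25 mm high; origin at its middle, underside. To be left alone.
- hammer: Hammer lying on the bench on the robot's right, 260 mm long. To be left alone.
- tube: Offcut of bright square steel tube, 120 x 30 x 30 mm, lying on the bench; origin at the centre of its underside. To be left alone.
Things that resemble listed ones, but are neither listed nor needed, are in the scene too. Leave any green look-alike of the tin_yellow alone.

How it is judged (in metres and radians):
On the way, in this order (a step that is already met when the one before it is completed fails the run):
1. the red-lidded tin stands squarely on the grey-lidded one, let go (horizontal distance between tin_grey and nest below 0.008 m and angle between the x axis of tin_grey and the x axis of keeper, either way round below 0.1 rad and angle between tin_grey's own z axis and vertical below 0.05 rad and horizontal distance between tin_red and tin_grey below 0.01 m and angle between the x axis of tin_red and the x axis of tin_grey, either way round below 0.14 rad and z of tin_red in the frame of tin_grey between 0.036 and 0.044 m and angle between tin_red's own z axis and vertical below 0.06 rad and contact force between the fingers and tin_red below 0.2 N and linear speed of tin_red below 0.03 m/s), for 0.2 s.
2. the yellow-lidded tin stands squarely on the red-lidded one, let go (horizontal distance between tin_grey and nest below 0.008 m and angle between the x axis of tin_grey and the x axis of keeper, either way round below 0.1 rad and angle between tin_grey's own z axis and vertical below 0.05 rad and horizontal distance between tin_red and tin_grey below 0.01 m and angle between the x axis of tin_red and the x axis of tin_grey, either way round below 0.14 rad and z of tin_red in the frame of tin_grey between 0.036 and 0.044 m and angle between each of tin_red, tin_yellow's own z axis and vertical below 0.06 rad and horizontal distance between tin_yellow and tin_red below 0.01 m and angle between the x axis of tin_yellow and the x axis of tin_red, either way round below 0.14 rad and z of tin_yellow in the frame of tin_red between 0.036 and 0.044 m and contact force between the fingers and tin_yellow below 0.2 N and linear speed of tin_yellow below 0.03 m/s), for 0.2 s.
3. the thumbscrew, turned by the fingers, is fully home (value of joint screw above 4.11 rad and contact force between the fingers and screw above 1 N), for 0.1 s.
At the end, for the whole second after the job is handed in: Tins stacked grey, red, yellow in the nest, each within 10 mm and 0.14 rad of the one below (grey: 8 mm, 0.1 rad of the nest), let go, at rest; thumbscrew a quarter turn (within 0.28 rad) back from its seat, still, gripped with over 2 N; scroll, hammer and tube within 25 mm of their starts (all of step 2 and contact force between the fingers and tin_red below 0.2 N and linear speed of tin_red below 0.03 m/s and value of joint screw between 2.3492 and 2.9092 rad and velocity of joint screw between -0.1 and 0.1 rad/s and contact force between the fingers and screw above 2 N and distance of each of scroll, hammer, tube from where it was at the start of the episode below 0.025 m); the arm keeps its last pose, push and grip.
It fails at once if the scroll is pushed away (distance of scroll from where it was at the start of the episode above 0.03 m).
It fails at once if the hammer is pushed away (distance of hammer from where it was at the start of the episode above 0.03 m).
It fails at once if the tube is pushed away (distance of tube from where it was at the start of the episode above 0.03 m).
It also fails if it takes over 72 s, if anything falls off the work surface, if the arm or the gripper's body presses on something with over 40 N, if the wrist force passes 120 N, or if a joint passes its speed limit or range.

## Working session

There is one attempt and no reset: what is moved stays moved. The work goes in short steps, Python scripts to look and compute and a tool call to move; the robot and the scene stay as the last step left them, time stands still between calls to the robot, and variables do not carry over. Pictures are saved under pics/ and viewed, and the job is handed in when it is done.

Besides the shell and the picture viewer there is one more tool, called after "Emit:" by a JSON object that holds its "method" and its "body", one argument or row to a line. arm_command: Moves the arm, as the interface text tells. Its arguments: {"type":"object","properties":{"linear":{"type":"array","items":{"type":"array","items":{"type":"number"}}},"rotation":{"type":"array","items":{"type":"array","items":{"type":"number"}}},"grip":{"type":"array","items":{"type":"number"}},"newtons":{"type":"number"}},"required":["linear","rotation","grip"]}

```bash
mkdir -p pics && ls
cat > h.py <<'E'
import numpy as np, cv2
from station import env
def grab(n,save=None):
    f=env.grab_frame(n)
    if save: cv2.imwrite('pics/'+save,f['color'])
    return f
def cam(f):
    h=f['color'].shape[0]; fl=h/2/np.tan(np.radians(f['fov_y'])/2)
    R=cv2.Rodrigues(np.array(f['rvec'],float))[0]; t=np.array(f['tvec'],float).ravel()
    return fl,R,t
def ray(f,u,v):
    fl,R,t=cam(f); d=R.T@np.array([(u-f['cx'])/fl,(v-f['cy'])/fl,1.]); return -R.T@t,d/np.linalg.norm(d)
def onz(f,u,v,z):
    c,d=ray(f,u,v); return c+d*(z-c[2])/d[2]
def proj(f,p):
    fl,R,t=cam(f); q=R@np.array(p,float)+t; return fl*q[0]/q[2]+f['cx'],fl*q[1]/q[2]+f['cy']
E
python3 - <<'E'
from h import *
o=env.observe(); print(o)
for n in ['scene','top','wrist']:
    f=grab(n,n+'0.png'); print(n,f['fov_y'],f['cx'],f['cy'],ray(f,320,200), [k for k in f])
E
```

```text
pics
{'time': 0.0, 'qpos': array([ 1.28506953e+00,  2.64729253e-01,  1.60533844e+00,  4.99453698e-06,
        1.27370294e+00, -3.68805893e-02]), 'joint_velocities': array([ 1.20290018e-03,  5.73203949e-05, -1.01501102e-05, -1.78457983e-05,
        2.25384822e-03,  1.26026028e-03]), 'tau': array([ 4.60569427e-04, -5.02127373e+01, -3.56876600e+01,  7.29646906e-02,
        2.94883701e-02, -1.86487291e-04]), 'eef_pos': array([166.04568339, 653.58192272, 256.4232679 ]), 'tcp_rot': array([ 0.55756   , -0.4345315 ,  0.55881172,  0.43363428]), 'contact_force': array([ 0.19505714,  0.00519078, -0.49300933]), 'moment': array([-0.02368494, -0.00519257, -0.00862897]), 'grip_width': 88.16300188596404}
scene 50.400664986057436 318.2792172433018 196.09985815429854 (array([1131.62175567,  157.47527858,  957.1695211 ]), array([-0.52676388, -0.13813169, -0.83871298])) ['color', 'fov_y', 'cx', 'cy', 'rvec', 'tvec']
top 50.00323469011789 320.1646854270047 200.0932654012169 (array([ 341.31913381,   -7.41165911, 1245.19677319]), array([ 0.20516689,  0.02160646, -0.97848848])) ['color', 'fov_y', 'cx', 'cy', 'rvec', 'tvec']
wrist 59.57514679781475 317.968967608957 198.27122711216376 (array([ 90.29273303, 672.69789926, 382.09504344]), array([ 0.2977038 , -0.07114283, -0.95200375])) ['color', 'fov_y', 'cx', 'cy', 'rvec', 'tvec']
```

View pics/scene0.png

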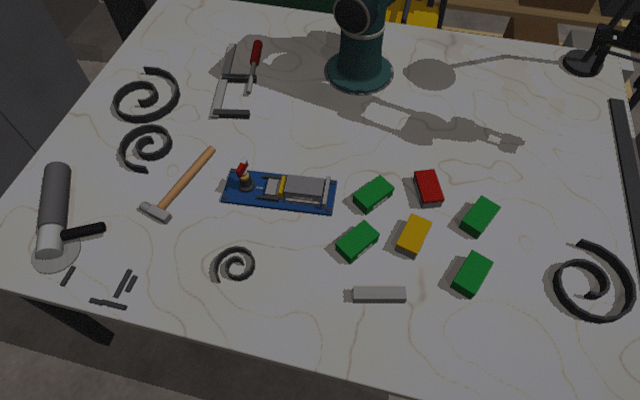

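View pics/top0.png

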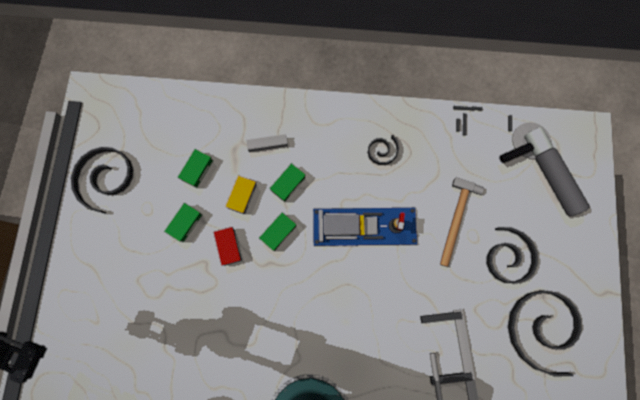

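View pics/wrist0.png

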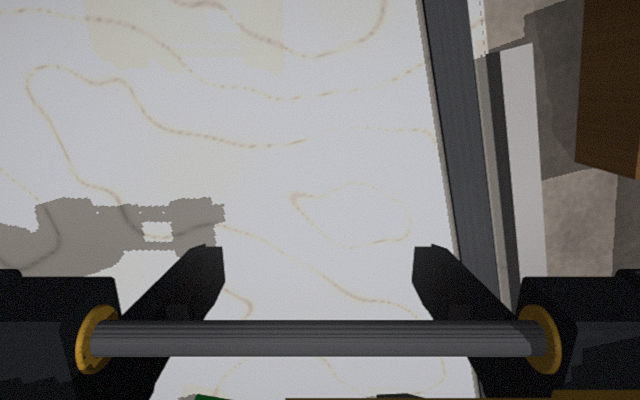

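In the top view, red lid is at about (228,246), yellow at (241,194), greens at (195,168), (183,222), (288,183) and (279,231). The keeper is at (365,226) and the thumbscrew at (401,224). Next I'll measure these by colour and check a crop.

```bash
cat >> h.py <<'E'
def masks(img):
    hsv=cv2.cvtColor(img,cv2.COLOR_BGR2HSV)
    H,S,V=[hsv[...,i].astype(int) for i in range(3)]
    return dict(red=((H<8)|(H>172))&(S>150)&(V>70), yellow=(H>18)&(H<32)&(S>150)&(V>90), green=(H>50)&(H<75)&(S>150)&(V>50), blue=(H>100)&(H<122)&(S>120)&(V>40))
def blobs(m,amin=15):
    n,l,s,c=cv2.connectedComponentsWithStats(m.astype(np.uint8))
    return [(s[i],c[i],(l==i).astype(np.uint8)) for i in range(1,n) if s[i][4]>=amin]
E
python3 - <<'E'
from h import *
for n in ['top','scene']:
    f=grab(n)
    M=masks(f['color'])
    for k,z in [('red',40),('yellow',40),('green',40),('blue',12)]:
        for s,c,m in blobs(M[k]):
            r=cv2.minAreaRect(np.argwhere(m)[:,::-1].astype(np.float32))
            print(n,k,s,np.round(c,1),np.round(r[0],1),np.round(r[1],1),np.round(r[2],1),'->',np.round(onz(f,*c,z),1))
    a=f['color'][180:265,150:440] if n=='top' else f['color'][140:270,210:510]
    cv2.imwrite(f'pics/{n}_crop0.png',cv2.resize(a,None,fx=2.6,fy=2.6,interpolation=cv2.INTER_CUBIC))
E
```

```text
top red [399 213   5   9  38] [401.3 217.3] [401. 217.] [8. 4.] 90.0 -> [ 563.3 -215.7   40. ]
top red [214 228  26  37 657] [226.9 245.9] [227.  245.9] [34.3 19.2] 76.6 -> [440.8 268.8  40. ]
top yellow [226 176  30  37 619] [240.5 194. ] [240.5 193.9] [18.4 34.1] 22.4 -> [592.4 249.2  40. ]
top yellow [360 215   5  20  79] [361.7 224.6] [362.  224.5] [19.  4.] 90.0 -> [ 532.7 -104.6   40. ]
top green [179 150  32  35 580] [194.3 167.3] [194.4 167.1] [18.  33.2] 31.3 -> [660.7 393.5  40. ]
top green [271 165  34  35 593] [287.3 181.9] [287.4 181.9] [18.2 32.9] 40.9 -> [639.5 118.1  40. ]
top green [166 204  34  36 622] [182.3 221.9] [182.3 221.9] [18.4 34.1] 34.7 -> [497.9 404.3  40. ]
top green [260 214  35  36 621] [277.5 231.2] [277.6 231.2] [18.6 33.6] 41.6 -> [494.  131.5  40. ]
top blue [ 314  208  103   37 1729] [375.4 227.4] [364.8 226.3] [ 35.8 102.1] 89.2 -> [ 532.6 -147.1   12. ]
scene red [236 163   8  10  41] [239.6 167.3] [239.7 167.4] [3.9 9.9] 31.0 -> [ 504.6 -231.4   40. ]
scene red [415 170  29  32 623] [428.9 185.5] [428.8 185.2] [35.1 19.6] 71.6 -> [443.9 273.   
[... 450 characters left out ...]
7  18  61] [281.5 184.6] [281.8 184.3] [ 3.9 17.2] 14.9 -> [ 532.7 -104.1   40. ]
scene yellow [397 214  35  40 793] [413.7 233.2] [414. 233.] [23.3 34.9] 26.6 -> [594.9 252.   40. ]
scene green [353 176  41  37 705] [373.5 192.2] [374.  192.4] [23.2 36.7] 52.7 -> [499.  135.6  40. ]
scene green [462 196  38  37 711] [480.7 213.8] [480.6 213.5] [22.4 33.2] 36.9 -> [500.  407.7  40. ]
scene green [335 220  44  43 856] [357.3 239.6] [358.1 239.9] [24.8 39.4] 50.0 -> [645.2 121.8  40. ]
scene green [454 251  39  44 916] [472.7 271.9] [472.9 271.8] [25.4 37. ] 31.0 -> [663.8 396.3  40. ]
scene blue [ 221  171  115   44 1592] [267.9 194.7] [278.3 190.9] [111.9  33.9] 7.0 -> [ 554.6 -138.    12. ]
```

View pics/top_crop0.png

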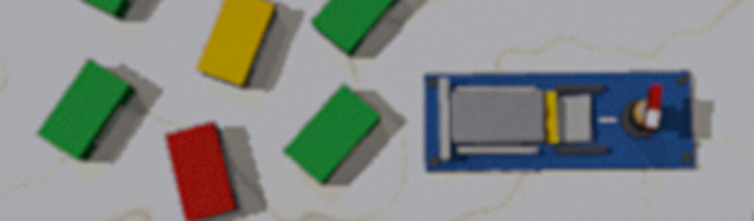

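View pics/scene_crop0.png

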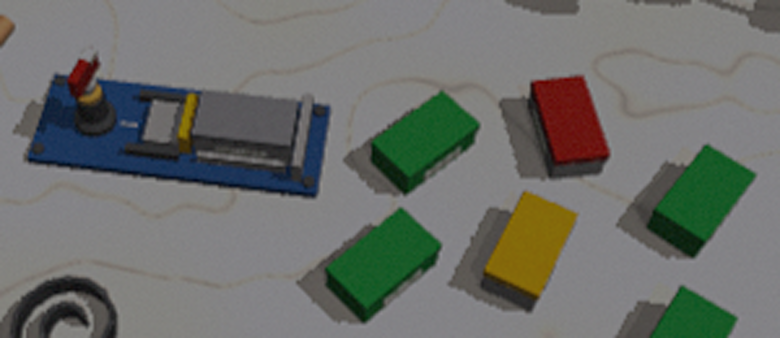

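```bash
cat >> h.py <<'E'
from scipy.spatial.transform import Rotation as Ro
def tool():
    o=env.observe(); q=o['tcp_rot']; return np.array(o['eef_pos']),Ro.from_quat([q[1],q[2],q[3],q[0]]).as_matrix(),o
def goto(p,yaw=None):
    """shift (cm, tool axes) and rotvec to reach TCP p with tool pointing down and tool z axis (jaw dir) at world yaw (mod pi, nearest)"""
    P,R,o=tool(); d=R.T@(np.array(p,float)-P)/10
    cy=np.arctan2(R[1,2],R[0,2])
    if yaw is None: yaw=cy
    dy=(yaw-cy+np.pi/2)%np.pi-np.pi/2; y=cy+dy
    x=np.array([0,0,-1.]); z=np.array([np.cos(y),np.sin(y),0]); T=np.stack([x,np.cross(z,x),z],1)
    rv=Ro.from_matrix(R.T@T).as_rotvec()
    print('P',np.round(P,1),'yaw',round(cy,3),'j6',round(o['qpos'][5],2),'shift cm',np.round(d,2),'rot',np.round(rv,3),'grip',round(o['grip_width'],1),'F',np.round(o['contact_force'],1),'t',round(o['time'],2))
E
python3 - <<'E'
from h import *
P,R,o=tool(); print(np.round(R,3))
f=grab('wrist'); fl,Rc,t=cam(f); C=-Rc.T@t
print('cam in tool',R.T@(C-P),'\n',np.round(R.T@Rc.T,3))
goto([441,270,250],0)
E
```

```text
[[-0.    -0.969  0.246]
 [-0.001  0.246  0.969]
 [-1.     0.    -0.001]]
cam in tool [-125.53192697   78.13003307   -0.43980633] 
 [[-0.    -0.301  0.953]
 [ 0.001 -0.953 -0.301]
 [ 1.     0.001  0.   ]]
P [166.1 654.  257.3] yaw 1.322 j6 -0.04 shift cm [  0.75 -36.09 -30.45] rot [ 1.322e+00 -1.000e-03  0.000e+00] grip 87.9 F [ 0.7 -0.2 -0.5] t 0.3
```

Run:
```python
from h import *
goto([480,279,200],1.80)
```

```text
P [166.1 654.  257.3] yaw 1.322 j6 -0.04 shift cm [  5.75 -39.65 -28.62] rot [-0.478 -0.001 -0.   ] grip 87.9 F [ 0.7 -0.2 -0.5] t 0.3
```

Emit:
{"method": "arm_command", "body": {
  "linear": [
    [0.2,-3.05,-2.2],
    [0.4,-3.05,-2.2],
    [0.4,-3.05,-2.2],
    [0.4,-3.05,-2.2],
    [0.4,-3.05,-2.2],
    [0.5,-3.05,-2.2],
    [0.5,-3.05,-2.2],
    [0.5,-3.05,-2.2],
    [0.5,-3.05,-2.2],
    [0.5,-3.05,-2.2],
    [0.5,-3.05,-2.2],
    [0.5,-3.05,-2.2],
    [0.5,-3.05,-2.2],
    [0,0,0],
    [0,0,0],
    [0,0,0],
    [0,0,0],
    [0,0,0]
  ],
  "rotation": [
    [0,0,0],
    [0,0,0],
    [0,0,0],
    [0,0,0],
    [0,0,0],
    [0,0,0],
    [0,0,0],
    [0,0,0],
    [0,0,0],
    [0,0,0],
    [0,0,0],
    [0,0,0],
    [0,0,0],
    [-0.12,0,0],
    [-0.12,0,0],
    [-0.12,0,0],
    [-0.12,0,0],
    [0,0,0]
  ],
  "grip": [0,0,0,0,0,0,0,0,0,0,0,0,0,0,0,0,0,0]
}}

```text
time: 1.8
eef_pos: [494.7, 262.1, 195.9]
tcp_rot: [0.435, -0.559, 0.43, 0.559]
contact_force: [-0.2, -1.1, 0.4]
grip_width: 87.9
```

Run:
```python
from h import *
goto([480,279,200],1.80)
f=grab('wrist','w1.png')
for k in ['red','yellow']:
  for s,c,m in blobs(masks(f['color'])[k],200):
    r=cv2.minAreaRect(np.argwhere(m)[:,::-1].astype(np.float32)); b=cv2.boxPoints(r)
    W=np.array([onz(f,u,v,40) for u,v in b]); e=[np.linalg.norm(W[i]-W[(i+1)%4]) for i in range(4)]
    i=int(np.argmax(e[:2])); d=W[(i+1)%4]-W[i]
    print(k,np.round(c),np.round(onz(f,*c,40),1),np.round(W.mean(0),1),np.round(e,1),'long yaw',np.arctan2(d[1],d[0]))
```

```text
P [494.7 262.1 195.9] yaw 1.825 j6 -1.38 shift cm [-0.4  1.   2. ] rot [0.025 0.004 0.005] grip 87.9 F [-0.2 -1.1  0.4] t 1.8
red [347. 120.] [437.2 271.   40. ] [440.  273.1  40. ] [53.7 97.6 59.8 98. ] long yaw 0.4187913656692913
yellow [282. 275.] [584.7 252.3  40. ] [590.3 253.   40. ] [102.6  54.5 106.3  59.9] long yaw 2.8791308649095493
yellow [556. 343.] [591.9 528.3  40. ] [591.9 527.8  40. ] [ 9.8 69.3 10.3 69.3] long yaw 0.550748866368291
yellow [ 80. 345.] [709.1  78.6  40. ] [708.   79.2  40. ] [66.1  9.3 66.1  9.8] long yaw 3.1156776288179118
```

View pics/w1.png

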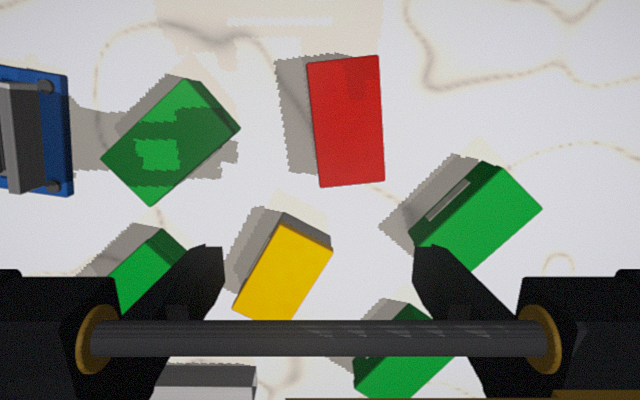

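```bash
cat >> h.py <<'E'
def rectz(f,m,z):
    cs,_=cv2.findContours(m,cv2.RETR_EXTERNAL,cv2.CHAIN_APPROX_NONE); c=max(cs,key=len)[:,0]
    W=np.array([onz(f,u,v,z)[:2] for u,v in c],np.float32)
    r=cv2.minAreaRect(W); b=cv2.boxPoints(r); e=[np.linalg.norm(b[i]-b[(i+1)%4]) for i in range(2)]; i=int(np.argmax(e)); d=b[(i+1)%4]-b[i]
    return np.array(r[0]),sorted(e),(np.arctan2(d[1],d[0])+np.pi/2)%np.pi-np.pi/2
E
python3 - <<'E'
from h import *
for n in ['wrist','top','scene']:
  f=grab(n)
  for k in ['red','yellow']:
    for s,c,m in blobs(masks(f['color'])[k],400):
      C,e,y=rectz(f,m,40); print(n,k,np.round(c),np.round(C,1),np.round(e,1),round(y,3))
E
```

```text
wrist red [346. 120.] [440.5 272.2] [54.2 97.7] 0.365
wrist yellow [283. 275.] [589.5 252.4] [ 55.1 101.6] -0.262
scene red [429. 186.] [442.4 272.4] [53.2 98.6] 0.361
scene yellow [414. 233.] [593.3 252.2] [54.4 99. ] -0.255
```

Run:
```python
from h import *
goto([441,272,110],1.936)
```

```text
P [494.4 262.7 196. ] yaw 1.82 j6 -1.38 shift cm [8.59 4.99 2.18] rot [-0.116  0.004  0.005] grip 88.3 F [-0.2 -0.5 -0.1] t 2.0
```

Emit:
{"method": "arm_command", "body": {
  "linear": [
    [1.4,1,0.5],
    [2.4,1.4,0.6],
    [2.4,1.4,0.6],
    [2.2,1.2,0.5],
    [0,0,0],
    [0,0,0]
  ],
  "rotation": [
    [-0.06,0.004,0.005],
    [-0.058,0,0],
    [0,0,0],
    [0,0,0],
    [0,0,0],
    [0,0,0]
  ],
  "grip": [0,0,0,0,0,0]
}}

```text
time: 2.5
eef_pos: [441.0, 270.5, 112.6]
tcp_rot: [-0.404, 0.584, -0.399, -0.58]
contact_force: [1.0, 0.3, 0.2]
grip_width: 88.2
```

Run:
```python
from h import *
goto([441,272,25],1.936)
f=grab('wrist','w2.png')
for s,c,m in blobs(masks(f['color'])['red'],400): print(rectz(f,m,40))
```

```text
P [441.  270.5 112.6] yaw 1.934 j6 -1.43 shift cm [8.76 0.02 0.13] rot [-0.002  0.     0.008] grip 88.2 F [1.  0.3 0.2] t 2.5
(array([438.67630005, 271.62579346]), [np.float32(54.11643), np.float32(97.095314)], np.float32(0.36353385))
```

View pics/w2.png

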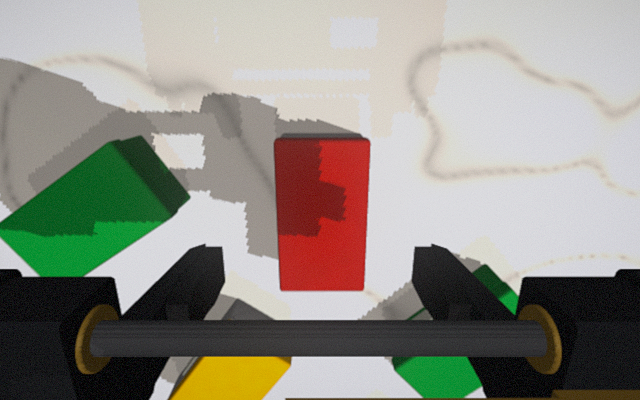

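Close view: the red lid (275–370, 138–290) lies centred between the fingers, with no neighbour in the finger paths. I'll go down and grip it.

Emit:
{"method": "arm_command", "body": {
  "linear": [
    [1.5,0,0.1],
    [2.5,0.05,0.05],
    [2.5,0.1,0],
    [1.6,0,0],
    [0.7,0,0],
    [0,0,0],
    [0,0,0],
    [0,0,0],
    [0,0,0],
    [0,0,0],
    [0,0,0],
    [0,0,0]
  ],
  "rotation": [
    [0,0,0.008],
    [0,0,0],
    [0,0,0],
    [0,0,0],
    [0,0,0],
    [0,0,0],
    [0,0,0],
    [0,0,0],
    [0,0,0],
    [0,0,0],
    [0,0,0],
    [0,0,0]
  ],
  "grip": [0,0,0,0,0,0,200,200,200,200,200,200],
  "newtons": 25
}}

```text
time: 3.55
eef_pos: [458.9, 280.0, 40.5]
tcp_rot: [-0.414, 0.586, -0.393, -0.575]
contact_force: [-0.1, 0.9, -2.9]
grip_width: 55.5
```

Run:
```python
from h import *
goto([441,272,25],1.936)
```

```text
P [458.9 280.   40.5] yaw 1.928 j6 -1.43 shift cm [ 1.48  2.   -0.13] rot [-0.008  0.004  0.034] grip 55.5 F [-0.1  0.9 -2.9] t 3.55
```

Run:
```python
from h import *
f=grab('wrist','w3.png')
for s,c,m in blobs(masks(f['color'])['red'],400): print(rectz(f,m,40))
f=grab('scene')
cv2.imwrite('pics/s3.png',cv2.resize(f['color'][120:290,320:520],None,fx=3,fy=3))
o=env.observe(); print(o['qpos'],o['joint_velocities'],o['tau'],o['eef_pos'])
```

```text
(array([433.73843384, 269.98986816]), [np.float32(54.671894), np.float32(86.04193)], np.float32(0.3657714))
[ 5.01794092e-01  2.26540917e-01  2.10044680e+00 -3.13908462e-04
  7.81364686e-01 -1.42571289e+00] [-0.00081502  0.00465411  0.00278233  0.00058405 -0.00226643 -0.00041586] [ 1.92261249e-02 -4.11849689e+01 -2.83635968e+01 -1.15450536e-02
 -1.26207923e-02 -9.53570619e-03] [458.50649946 279.87266725  40.10158211]
```

View pics/w3.png

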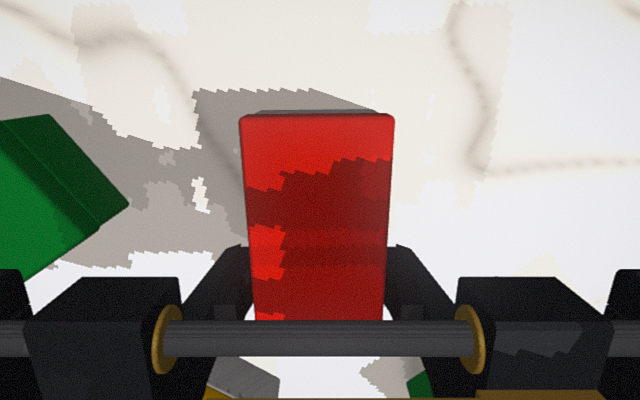

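View pics/s3.png

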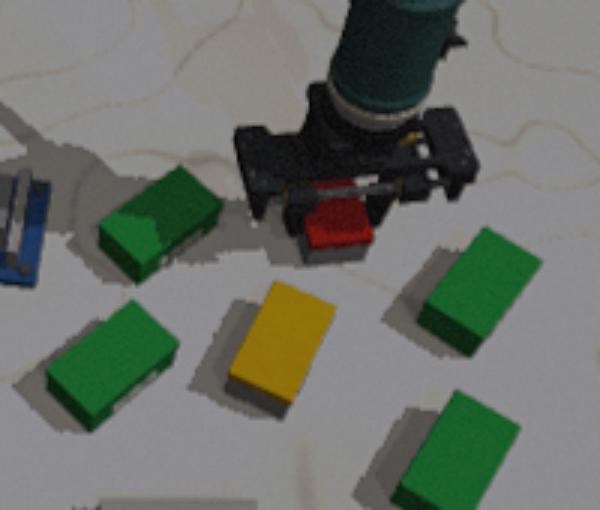

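The wrist view shows the pads on the tin but 20 mm off its middle and 15 mm high: the fast descent drifted. I'll open, re-centre and grip again.

Emit:
{"method": "arm_command", "body": {
  "linear": [
    [0,0,0],
    [0,0,0],
    [0,0,0],
    [0,0,0],
    [0,0.5,0],
    [0,0.8,0],
    [0,0.6,0],
    [0,0,0]
  ],
  "rotation": [
    [0,0,0],
    [0,0,0],
    [0,0,0],
    [0,0,0],
    [0,0,0.01],
    [0,0,0.01],
    [0,0,0.01],
    [0,0,0]
  ],
  "grip": [0,0,0,0,0,0,0,0]
}}

```text
time: 4.32
eef_pos: [438.9, 272.7, 40.0]
tcp_rot: [0.404, -0.579, 0.402, 0.582]
contact_force: [-0.0, 0.8, -0.5]
grip_width: 88.1
```

Run:
```python
from h import *
goto([440,272,25],1.936)
f=grab('wrist')
for s,c,m in blobs(masks(f['color'])['red'],400): print(rectz(f,m,40))
```

```text
P [438.9 272.7  40. ] yaw 1.928 j6 -1.43 shift cm [ 1.5  -0.08 -0.11] rot [-0.008  0.005 -0.   ] grip 88.1 F [-0.   0.8 -0.5] t 4.32
(array([422.74047852, 265.67001343]), [np.float32(53.825058), np.float32(65.86282)], np.float32(0.3653158))
(array([477.80780029, 286.96615601]), [np.float32(14.938105), np.float32(53.74838)], np.float32(-1.2178929))
```

Emit:
{"method": "arm_command", "body": {
  "linear": [
    [0.5,0,-0.05],
    [0.5,0,0],
    [0.5,0,0],
    [0,0,0]
  ],
  "rotation": [
    [-0.008,0.005,0],
    [0,0,0],
    [0,0,0],
    [0,0,0]
  ],
  "grip": [0,0,0,0]
}}

```text
time: 4.7
eef_pos: [439.7, 272.5, 23.9]
tcp_rot: [-0.401, 0.583, -0.4, -0.582]
contact_force: [0.3, -0.3, -0.7]
grip_width: 88.2
```

Run:
```python
from h import *
goto([438.5,272,25],1.936)
```

```text
P [439.7 272.5  23.9] yaw 1.937 j6 -1.43 shift cm [-0.11  0.13 -0.  ] rot [ 0.001 -0.001  0.002] grip 88.2 F [ 0.3 -0.3 -0.7] t 4.7
```

Emit:
{"method": "arm_command", "body": {
  "linear": [
    [0,0.1,0],
    [0,0,0],
    [0,0,0],
    [0,0,0],
    [0,0,0],
    [0,0,0],
    [-0.5,0,0],
    [-1,0,0],
    [-1.5,0,0],
    [-2,0,0],
    [-2,0,0],
    [-2,0,0],
    [-1.5,0,0],
    [-1,0,0],
    [-0.5,0,0],
    [0,0,0]
  ],
  "rotation": [
    [0,0,0],
    [0,0,0],
    [0,0,0],
    [0,0,0],
    [0,0,0],
    [0,0,0],
    [0,0,0],
    [0,0,0],
    [0,0,0],
    [0,0,0],
    [0,0,0],
    [0,0,0],
    [0,0,0],
    [0,0,0],
    [0,0,0],
    [0,0,0]
  ],
  "grip": [200,200,200,200,200,200,200,200,200,200,200,200,200,200,200,200],
  "newtons": 25
}}

```text
time: 6.03
eef_pos: [434.7, 269.9, 150.2]
tcp_rot: [0.398, -0.582, 0.403, 0.583]
contact_force: [0.4, 1.0, -2.1]
grip_width: 56.0
```

Run:
```python
from h import *
goto([540,-75,150],0.0)
f=grab('wrist','w4.png'); f=grab('top'); f2=grab('scene')
cv2.imwrite('pics/t4.png',cv2.resize(f['color'][195:255,300:430],None,fx=5,fy=5,interpolation=cv2.INTER_CUBIC))
cv2.imwrite('pics/s4.png',cv2.resize(f2['color'][150:230,210:345],None,fx=5,fy=5,interpolation=cv2.INTER_CUBIC))
```

```text
P [434.7 269.9 150.2] yaw 1.937 j6 -1.43 shift cm [  0.12   2.51 -35.97] rot [-1.205  0.002 -0.007] grip 56.0 F [ 0.4  1.  -2.1] t 6.03
```

View pics/t4.png

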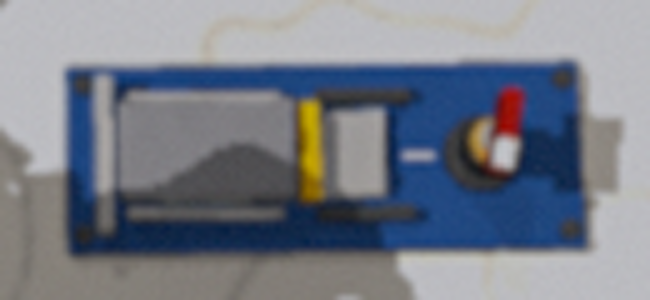

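View pics/s4.png

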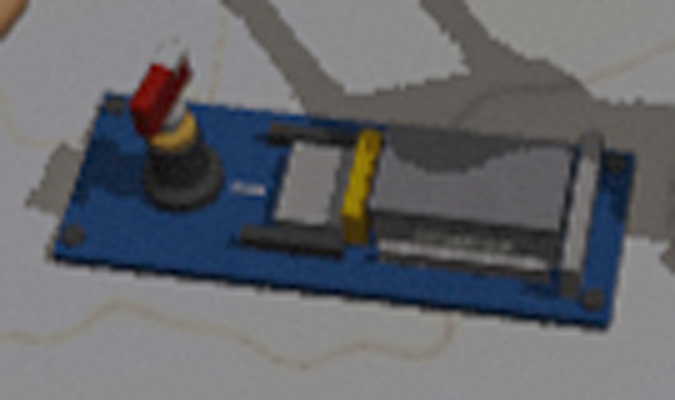

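View pics/w4.png

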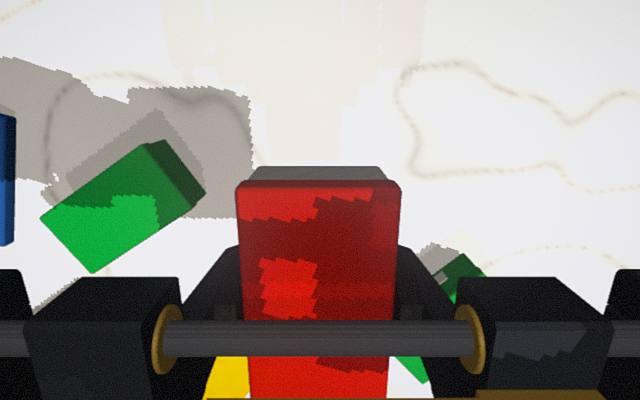

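Emit:
{"method": "arm_command", "body": {
  "linear": [
    [-0.5,0,0],
    [-0.7,0,0],
    [-0.7,0,0],
    [-0.7,0,0],
    [-0.7,0,0],
    [-0.7,0,0],
    [-0.7,0,0],
    [-0.7,0,0],
    [-0.7,0,0],
    [-0.7,0,0],
    [-0.7,0,0],
    [-0.7,0,0],
    [-0.7,0,0],
    [-0.7,0,0],
    [-0.7,0,0],
    [-0.5,0,0],
    [0,0,0],
    [0,0,0]
  ],
  "rotation": [
    [0.06,0,0],
    [0.12,0,0],
    [0.12,0,0],
    [0.12,0,0],
    [0.12,0,0],
    [0.12,0,0],
    [0.12,0,0],
    [0.12,0,0],
    [0.12,0,0],
    [0.12,0,0],
    [0.12,0,0],
    [0.12,0,0],
    [0.12,0,0],
    [0.12,0,0],
    [0.12,0,0],
    [0.12,0,0],
    [0.06,0,0],
    [0,0,0]
  ],
  "grip": [200,200,200,200,200,200,200,200,200,200,200,200,200,200,200,200,200,200]
}}

```text
time: 7.68
eef_pos: [420.7, 262.1, 228.6]
tcp_rot: [0.685, 0.01, 0.727, -0.036]
contact_force: [0.3, -0.0, -2.4]
grip_width: 55.9
```

Run:
```python
from h import *
goto([540,-140,260],0.0)
```

```text
P [420.7 262.1 228.6] yaw -0.066 j6 0.57 shift cm [ -2.45 -39.46  14.36] rot [-0.065 -0.059  0.037] grip 55.9 F [ 0.3 -0.  -2.4] t 7.68
```

Emit:
{"method": "arm_command", "body": {
  "linear": [
    [-0.2,-1.5,0.5],
    [-0.2,-2.5,0.9],
    [-0.2,-3,1],
    [-0.2,-3,1.1],
    [-0.2,-3,1.1],
    [-0.2,-3,1.1],
    [-0.2,-3,1.1],
    [-0.2,-3,1.1],
    [-0.2,-3,1.1],
    [-0.2,-3,1.1],
    [-0.2,-3,1.1],
    [-0.2,-3,1.1],
    [0,-2.5,1],
    [0,-1.5,0.5],
    [0,-1,0.3],
    [0,0,0]
  ],
  "rotation": [
    [-0.02,-0.02,0.01],
    [-0.02,-0.02,0.01],
    [-0.02,-0.02,0.01],
    [0,0,0],
    [0,0,0],
    [0,0,0],
    [0,0,0],
    [0,0,0],
    [0,0,0],
    [0,0,0],
    [0,0,0],
    [0,0,0],
    [0,0,0],
    [0,0,0],
    [0,0,0],
    [0,0,0]
  ],
  "grip": [200,200,200,200,200,200,200,200,200,200,200,200,200,200,200,200]
}}

```text
time: 9.02
eef_pos: [559.8, -144.7, 231.1]
tcp_rot: [0.695, -0.015, 0.719, 0.011]
contact_force: [0.5, 0.4, -2.1]
grip_width: 56.1
```

Run:
```python
from h import *
goto([540,-140,260],0.0)
f=grab('wrist','w5.png')
```

```text
P [ 559.8 -144.7  231.1] yaw 0.037 j6 -0.32 shift cm [-2.82  0.53 -2.06] rot [ 0.037 -0.034  0.006] grip 56.1 F [ 0.5  0.4 -2.1] t 9.02
```

View pics/w5.png

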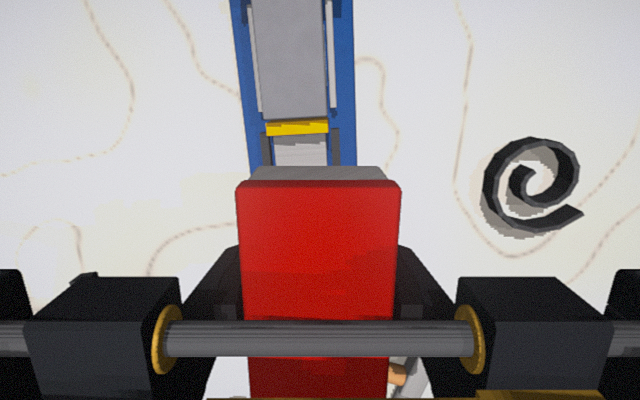

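Emit:
{"method": "arm_command", "body": {
  "linear": [
    [-0.3,1,-0.5],
    [-0.5,2,-0.6],
    [-0.4,2,-0.6],
    [-0.2,1,-0.5],
    [0,0.3,0],
    [0,0,0]
  ],
  "rotation": [
    [0.01,-0.01,0],
    [0.014,-0.012,0.006],
    [0.013,-0.012,0],
    [0,0,0],
    [0,0,0],
    [0,0,0]
  ],
  "grip": [200,200,200,200,200,200]
}}

```text
time: 9.57
eef_pos: [529.9, -70.4, 243.2]
tcp_rot: [0.705, 0.001, 0.709, 0.004]
contact_force: [0.1, -0.1, -3.7]
grip_width: 55.9
```

Run:
```python
from h import *
goto([540,-80,150],0.0)
f=grab('wrist','w6.png'); f=grab('top','t6.png')
```

```text
P [529.9 -70.4 243.2] yaw 0.004 j6 -0.19 shift cm [ 9.31 -1.03  1.07] rot [ 0.004 -0.006 -0.007] grip 55.9 F [ 0.1 -0.1 -3.7] t 9.57
```

View pics/w6.png

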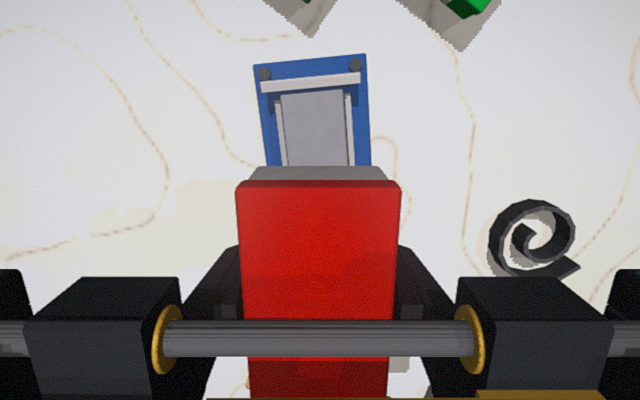

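Run:
```python
from h import *
a=cv2.imread('pics/w6.png')[40:180,230:400]; cv2.imwrite('pics/w6c.png',cv2.resize(a,None,fx=4,fy=4,interpolation=cv2.INTER_CUBIC))
f=grab('wrist')
hsv=cv2.cvtColor(f['color'],cv2.COLOR_BGR2HSV)
m=masks(f['color'])['blue']
for s,c,mm in blobs(m,300):
  cs,_=cv2.findContours(mm,cv2.RETR_EXTERNAL,cv2.CHAIN_APPROX_NONE)
  h=cv2.approxPolyDP(cv2.convexHull(cs[0]),4,True)[:,0]; print(h.tolist(),[np.round(onz(f,u,v,12)[:2],1).tolist() for u,v in h])
```

```text
[[364, 53], [370, 164], [267, 165], [253, 65]] [[572.1, 39.3], [582.9, -67.5], [475.8, -69.1], [466.2, 28.3]]
```

View pics/w6c.png

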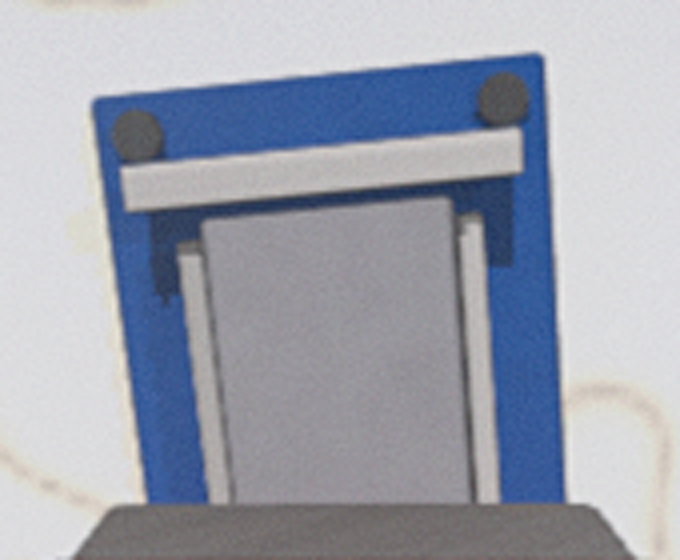

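Run:
```python
from h import *
f=grab('wrist')
for n,(u,v),z in [('plateL',(253.3,65),12),('plateR',(365.3,53.3),12),('greyL',(281,95.5),52),('greyR',(342.5,89),52),('greyLl',(287.5,165),52),('greyRl',(346.8,165),52)]:
    print(n,np.round(onz(f,u,v,z)[:2],1))
for n in ['top','scene']:
    f=grab(n); a=f['color']
    m=masks(a)['blue']
    ms=[b for b in blobs(m,100)]
    for s,c,mm in ms:
        cs,_=cv2.findContours(mm,cv2.RETR_EXTERNAL,cv2.CHAIN_APPROX_NONE); h=cv2.approxPolyDP(cv2.convexHull(cs[0]),2.5,True)[:,0]
        print(n,s,h.tolist(),[np.round(onz(f,u,v,12)[:2],1).tolist() for u,v in h], rectz(f,mm,12))
```

```text
plateL [466.9  27.7]
plateR [573.7  38.4]
greyL [4.97e+02 4.00e-01]
greyR [550.4   5.9]
greyLl [501.3 -61.2]
greyRl [556. -61.]
top [314 209   4  37 110] [[314, 209], [317, 214], [315, 245]] [[571.6, 35.0], [557.6, 25.0], [466.9, 23.0]] (array([519.52850342,  26.08178329]), [np.float32(8.756595), np.float32(105.33061)], np.float32(0.087414384))
top [371 209  21  36 330] [[389, 209], [385, 242], [375, 244], [371, 235], [381, 209]] [[589.9, -183.5], [492.4, -177.0], [484.3, -148.7], [509.3, -135.7], [588.0, -160.2]] (array([ 537.75341797, -161.61781311]), [np.float32(43.31023), np.float32(109.539246)], np.float32(-0.1423496))
top [397 208  19  36 438] [[413, 208], [415, 243], [397, 243], [406, 209]] [[598.8, -253.2], [496.8, -263.1], [492.5, -211.5], [594.1, -233.0]] (array([ 545.73577881, -235.27519226]), [np.float32(51.718597), np.float32(104.61991)], np.float32(0.038959384))
scene [ 221  171  115   44 1587] [[230, 171], [335, 181], [330, 214], [222, 201]] [[504.0, -264.9], [468.3, 26.6], [573.9, 37.5], [602.8, -250.2]] (array([ 534.71704102, -112.92602539]), [np.float32(109.46518), np.float32(296.8431)], np.float32(-1.475791))
```

Run:
```python
from h import *
P,R,o=tool()
f=grab('wrist'); m=masks(f['color'])['red']
for s,c,mm in blobs(m,500):
    ys,xs=np.nonzero(mm); print(s)
    for z in (16,):
        # top edge row per column centre
        cols=range(290,351,10); 
        e=[R.T@(onz(f,u,np.nonzero(mm[:,u])[0].min()-.5,P[2]+z)-P) for u in cols]
        print(np.round(e,1))
        r=[]
        for v in (200,220,240): 
            x=np.nonzero(mm[v])[0]; r.append([(R.T@(onz(f,u,v,P[2]+z)-P))[1:].round(1) for u in (x.min()-.5,x.max()+.5)])
        print(r)
goto([528,-46.5,80],0.095)
```

```text
[  236   180   165   140 22008]
[[-15.6  49.5  -8.9]
 [-15.6  49.5  -5.7]
 [-15.7  49.5  -2.4]
 [-15.7  49.6   0.8]
 [-15.7  49.6   4.1]
 [-15.7  49.6   7.3]
 [-15.8  49.6  10.5]]
[[array([ 42.5, -27.1]), array([42.7, 27.4])], [array([ 35.4, -26.9]), array([35.6, 27.2])], [array([ 28.1, -27.1]), array([28.3, 27.4])]]
[ 248  357  141   41 5561]
[[-16.1 -20.4 -10.5]
 [-16.1 -20.4  -6.7]
 [-16.1 -20.4  -2.8]
 [-16.1 -20.4   1. ]
 [-16.2 -20.3   4.8]
 [-16.2 -20.3   8.7]
 [-16.2 -20.3  12.5]]Traceback (most recent call last):
  File "<stdin>", line 13, in <module>
    return umr_minimum(a, axis, None, out, keepdims, initial, where)
ValueError: zero-size array to reduction operation minimum which has no identity
```

Run:
```python
from h import *
goto([528.2,-46.3,105],0.095)
```

```text
P [530.8 -72.9 242.7] yaw 0.001 j6 -0.19 shift cm [13.79  2.56 -0.17] rot [-0.094 -0.006 -0.007] grip 55.6 F [ 0.6 -0.5 -2.7] t 9.92
```

Emit:
{"method": "arm_command", "body": {
  "linear": [
    [0.7,0.5,0],
    [1.2,0.6,0],
    [1.6,0.6,0],
    [1.8,0.5,0],
    [1.8,0.3,0],
    [1.8,0,0],
    [1.6,0,0],
    [1.3,0,0],
    [1,0,0],
    [0.5,0,0],
    [0,0,0],
    [0,0,0]
  ],
  "rotation": [
    [-0.02,-0.006,-0.007],
    [-0.03,0,0],
    [-0.03,0,0],
    [-0.014,0,0],
    [0,0,0],
    [0,0,0],
    [0,0,0],
    [0,0,0],
    [0,0,0],
    [0,0,0],
    [0,0,0],
    [0,0,0]
  ],
  "grip": [200,200,200,200,200,200,200,200,200,200,200,200]
}}

```text
time: 10.92
eef_pos: [526.6, -44.8, 93.7]
tcp_rot: [0.704, -0.039, 0.708, 0.04]
contact_force: [-0.0, -0.3, -2.4]
grip_width: 55.6
```

Run:
```python
from h import *
goto([528.2,-46.3,105],0.095)
f=grab('wrist','w7.png')
a=f['color'][40:280,200:440]; cv2.imwrite('pics/w7c.png',cv2.resize(a,None,fx=2.5,fy=2.5,interpolation=cv2.INTER_CUBIC))
```

```text
P [526.6 -44.8  93.7] yaw 0.111 j6 -0.24 shift cm [-1.13 -0.17  0.14] rot [ 0.016 -0.007 -0.001] grip 55.6 F [-0.  -0.3 -2.4] t 10.92
```

View pics/w7c.png

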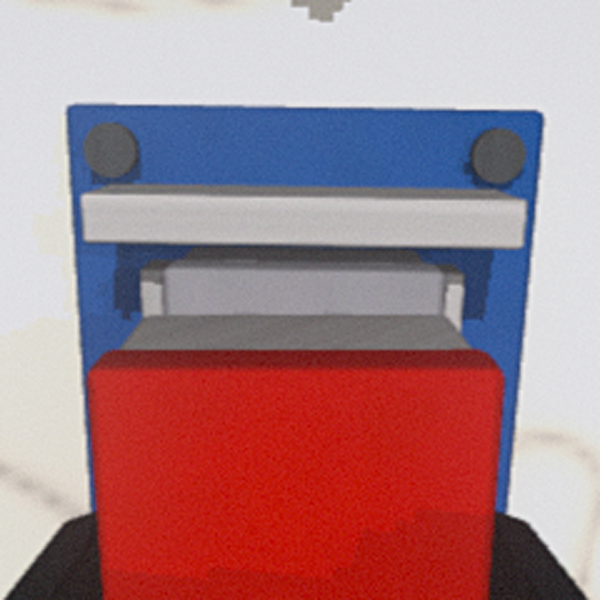

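Run:
```python
from h import *
P,R,o=tool(); f=grab('wrist')
L={}
for n,(u,v),z in [('pL',(227.2,82),12),('pR',(416.4,84),12),('gL',(265.6,145.6),52),('gR',(377,144.8),52),('rL',(236.4,181),P[2]+16),('rR',(400.8,181),P[2]+16)]:
    w=onz(f,u,v,z); L[n]=w; print(n,np.round(w[:2],1),np.round(R.T@(w-P),1)[1:])
for a,b in ('pL','pR'),('gL','gR'),('rL','rR'):
    d=L[b]-L[a]; print(a,'angle',np.arctan2(d[1],d[0]),'mid',(L[a]+L[b])[:2]/2,np.linalg.norm(d))
goto([528.2,-46.3,82],0.095)
```

```text
pL [466.1  29.9] [ 80.9 -51.3]
pR [572.3  40.8] [79.9 55.4]
gL [495.7   3.4] [ 51.4 -25.1]
gR [548.8   9.9] [51.9 28.3]
rL [495.1   1. ] [ 49.1 -26.4]
rR [548.   7.] [49.2 26.9]
pL angle 0.10196012899552799 mid [519.22901552  35.35320826] 106.73847171913596
gL angle 0.12046796847878427 mid [522.21828264   6.64463018] 53.4525278504869
rL angle 0.11408397825945865 mid [521.54756785   3.99919759] 53.26010314762875
P [527.1 -45.   94.5] yaw 0.111 j6 -0.24 shift cm [ 1.25 -0.15  0.1 ] rot [ 0.016 -0.005 -0.001] grip 56.0 F [-0.1 -1.5 -2.6] t 11.02
```

Emit:
{"method": "arm_command", "body": {
  "linear": [
    [0.2,0.1,0.05],
    [0.3,0,0],
    [0.3,0,0],
    [0.3,0,0],
    [0.2,0,0],
    [0,0,0]
  ],
  "rotation": [
    [0.007,-0.005,0],
    [0,0,0],
    [0,0,0],
    [0,0,0],
    [0,0,0],
    [0,0,0]
  ],
  "grip": [200,200,200,200,200,200]
}}

```text
time: 11.52
eef_pos: [531.1, -44.4, 84.5]
tcp_rot: [0.709, -0.037, 0.703, 0.036]
contact_force: [0.3, -0.2, -3.0]
grip_width: 55.9
```

Run:
```python
from h import *
goto([527.7,-44,76],0.105)
f=grab('wrist','w8.png')
a=f['color'][40:280,200:440]; cv2.imwrite('pics/w8c.png',cv2.resize(a,None,fx=2.5,fy=2.5,interpolation=cv2.INTER_CUBIC))
g=grab('scene'); cv2.imwrite('pics/s8c.png',cv2.resize(g['color'][130:230,210:350],None,fx=4,fy=4,interpolation=cv2.INTER_CUBIC))
```

```text
P [531.1 -44.4  84.5] yaw 0.103 j6 -0.23 shift cm [ 0.85  0.08 -0.34] rot [-0.002  0.009  0.001] grip 55.9 F [ 0.3 -0.2 -3. ] t 11.52
```

View pics/w8c.png

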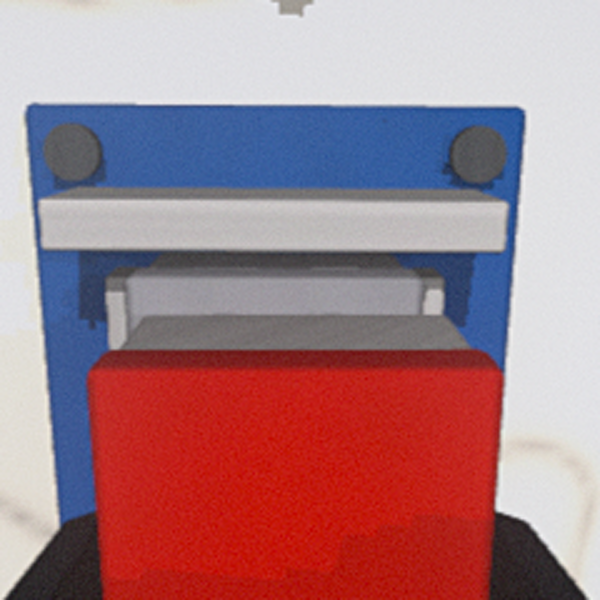

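View pics/s8c.png

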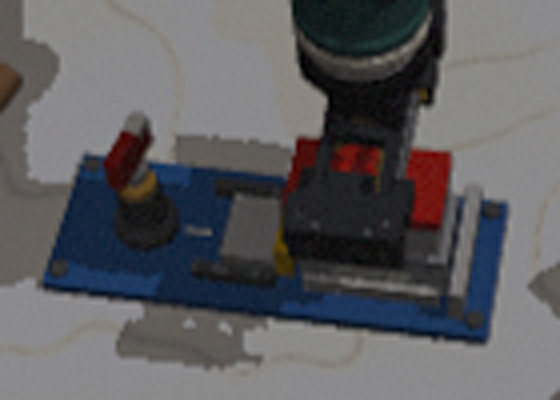

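Run:
```python
from h import *
P,R,o=tool(); f=grab('wrist')
for n,(u,v),z in [('pL',(211,82),12),('pR',(409.4,83.2),12),('gL',(250.8,149.6),52),('gR',(368,149),52),('rL',(236.4,181),P[2]+16),('rR',(400.8,181),P[2]+16),('bL',(259,166.4),P[2]-24),('bR',(380,166.4),P[2]-24)]:
    w=onz(f,u,v,z); print(n,np.round(w[:2],1),np.round(R.T@(w-P),1)[1:])
goto([527.7,-44,76],0.105)
```

```text
pL [466.4  30. ] [ 80.8 -57.5]
pR [572.7  40.5] [80.3 49.4]
gL [496.    3.2] [ 51.1 -30.5]
gR [549.   9.] [51.3 22.8]
rL [499.9   1.8] [ 49.2 -26.2]
rR [552.9   7.2] [49.1 27. ]
bL [501.3  -2.1] [ 45.2 -25.6]
bR [553.8   3.3] [45.2 27.2]
P [531.3 -44.4  84.9] yaw 0.103 j6 -0.23 shift cm [ 0.88  0.08 -0.36] rot [-0.002  0.009  0.001] grip 56.0 F [-0.4  0.1 -3.7] t 11.67
```

Run:
```python
from h import *
P,R,o=tool(); f=grab('wrist','w9.png')
for n,(u,v),z in [('greybotL',(260.8,140.8),12),('greybotR',(359,140.8),12),('rLh',(259,166.4),P[2]-24),('rLh',(259,166.4),P[2]-20),('rLh',(259,166.4),P[2]-16)]:
    w=onz(f,u,v,z); print(n,np.round(w[:2],1),np.round(R.T@(w-P),1))
a=f['color'][100:200,200:440]; cv2.imwrite('pics/w9c.png',cv2.resize(a,None,fx=3.3,fy=3.3,interpolation=cv2.INTER_CUBIC))
```

```text
greybotL [494.8   1.2] [ 72.5  49.3 -32.3]
greybotR [550.    6.9] [73.  49.3 23.2]
rLh [501.4  -2.1] [ 23.7  45.2 -25.6]
rLh [501.9  -1.2] [ 19.7  46.1 -24.9]
rLh [ 5.025e+02 -2.000e-01] [ 15.7  47.  -24.2]
```

View pics/w9c.png

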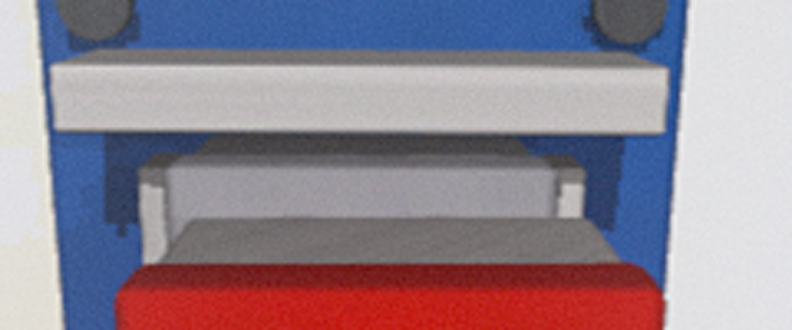

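Run:
```python
from h import *
P,R,o=tool(); f=grab('wrist')
for n,(u,v),z in [('stopbot',(310,115.2),12),('stoptop',(310,119.7),42),('stopinner',(310,139.5),42),('redtop',(318,180.5),P[2]+16),('redbot',(318,166),P[2]-24)]:
    w=onz(f,u,v,z); print(n,np.round(w[:2],1),np.round(R.T@(w-P),1))
g=grab('scene'); cv2.imwrite('pics/s9c.png',cv2.resize(g['color'][155:215,270:345],None,fx=8,fy=8,interpolation=cv2.INTER_CUBIC))
```

```text
stopbot [521.1  18.1] [72.8 63.4 -4.5]
stoptop [521.5  18.4] [42.8 63.5 -3.8]
stopinner [522.4   9.1] [42.8 54.2 -3.8]
redtop [526.2   4.7] [-16.1  49.3   0.1]
redbot [527.    0.7] [23.9 45.4  0. ]
```

View pics/s9c.png

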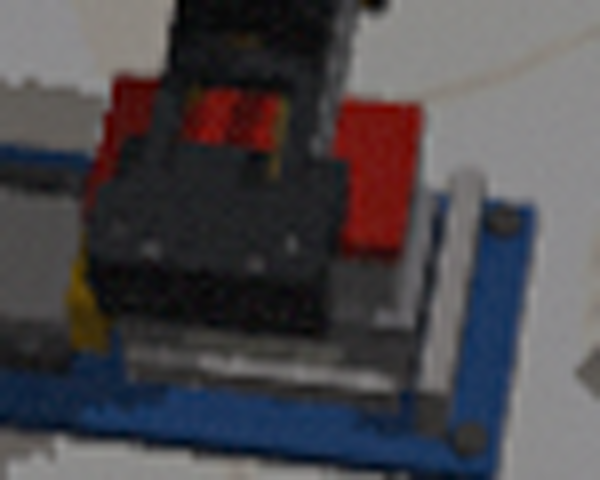

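```bash
cat >> h.py <<'E'
CT=np.array([-125.53,78.13,-0.44]); RT=np.array([[0,-.301,.953],[.001,-.953,-.301],[1,.001,0]])
def onz_pose(P,q,u,v,z,fl=349.5,cx=317.97,cy=198.27):
    R=Ro.from_quat([q[1],q[2],q[3],q[0]]).as_matrix(); C=np.array(P)+R@CT; d=R@RT@np.array([(u-cx)/fl,(v-cy)/fl,1]); return C+d*(z-C[2])/d[2],R
E
python3 - <<'E'
from h import *
P=[441.0,270.5,112.6];q=[-0.404,0.584,-0.399,-0.58]
a=cv2.imread('pics/w2.png')[120:160,260:390]; cv2.imwrite('pics/w2c.png',cv2.resize(a,None,fx=6,fy=6,interpolation=cv2.INTER_CUBIC))
for n,u,v,z in [('top',322,138.5,40),('bot',322,133,0)]:
    w,R=onz_pose(P,q,u,v,z); print(n,w,R.T@(w-P))
E
```

```text
top [393.34098594 254.26771482  40.        ] [72.14138004 50.97083678  1.79549051]
bot [395.22776402 255.42362619   0.        ] [112.15911717  49.15797429   2.23173335]
```

View pics/w2c.png

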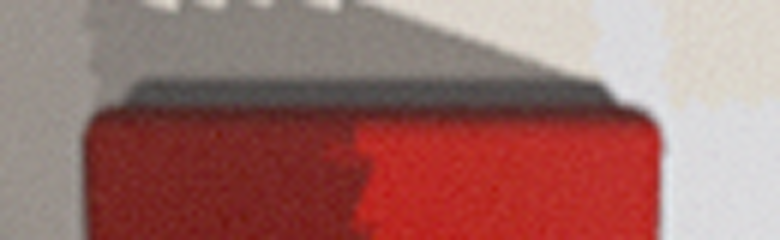

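Run:
```python
from h import *
P,R,o=tool(); f=grab('wrist')
im=f['color'][:,310:327].astype(float).mean(1)
print([ (i,im[i].round().astype(int).tolist()) for i in range(136,194)])
for n,v,z in [('lidtop',186.5,P[2]+16),('rimbot',180.5,P[2]+8),('bot',166,P[2]-24),('greytop',150,52)]:
    w=onz(f,318,v,z); print(n,np.round(R.T@(w-P),1))
```

```text
[(136, [189, 190, 194]), (137, [191, 191, 194]), (138, [188, 187, 191]), (139, [154, 152, 154]), (140, [94, 86, 85]), (141, [65, 62, 64]), (142, [66, 64, 67]), (143, [71, 68, 71]), (144, [70, 68, 71]), (145, [71, 69, 72]), (146, [77, 74, 77]), (147, [94, 90, 93]), (148, [101, 96, 99]), (149, [105, 100, 104]), (150, [124, 118, 121]), (151, [148, 143, 146]), (152, [159, 152, 155]), (153, [159, 152, 157]), (154, [158, 152, 155]), (155, [160, 153, 156]), (156, [159, 152, 157]), (157, [159, 152, 157]), (158, [159, 153, 156]), (159, [158, 151, 155]), (160, [160, 153, 157]), (161, [160, 153, 156]), (162, [160, 153, 157]), (163, [160, 153, 157]), (164, [163, 155, 159]), (165, [151, 144, 148]), (166, [108, 108, 113]), (167, [107, 107, 112]), (168, [108, 107, 113]), (169, [108, 108, 114]), (170, [109, 108, 115]), (171, [112, 111, 117]), (172, [111, 111, 116]), (173, [113, 113, 118]), (174, [113, 113, 118]), (175, [113, 113, 119]), (176, [114, 113, 120]), (177, [113, 113, 118]), (178, [114, 113, 117]), (179, [103, 103, 116]), (180, [34, 35, 114]), (181, [26, 26, 118]), (182, [28, 29, 121]), (183, [28, 29, 122]), (184, [26, 27, 122]), (185, [28, 30, 126]), (186, [25, 27, 135]), (187, [26, 29, 159]), (188, [26, 32, 182]), (189, [26, 34, 195]), (190, [23, 31, 194]), (191, [24, 31, 194]), (192, [27, 31, 195]), (193, [23, 31, 195])]
lidtop [-16.1  47.3   0.1]
rimbot [-8.1 47.2  0.1]
bot [23.9 45.4  0.1]
greytop [32.9 50.8  0.1]
```

The wrist view shows the red lid's end edge at row 187 and the grey lid's at row 150. The red tin therefore sits 2.7 mm short in the hand, and it has to move +3.5 mm along tool y and −4.2 mm along tool z before lowering.

Emit:
{"method": "arm_command", "body": {
  "linear": [
    [0.1,0.15,-0.2],
    [0.1,0.2,-0.25],
    [0.1,0,0]
  ],
  "rotation": [
    [0,0.009,0],
    [0,0,0],
    [0,0,0]
  ],
  "grip": [200,200,200]
}}

```text
time: 12.12
eef_pos: [526.5, -41.3, 82.2]
tcp_rot: [0.706, -0.037, 0.706, 0.036]
contact_force: [-0.1, 0.5, -2.5]
grip_width: 55.5
```

Run:
```python
from h import *
goto([526.7,-41.3,76],0.105)
f=grab('wrist','w10.png'); P,R,o=tool()
im=f['color'][:,310:327].astype(float).mean(1)[:,2]; print(im[140:192].round().astype(int).tolist())
a=f['color'][100:200,200:440]; cv2.imwrite('pics/w10c.png',cv2.resize(a,None,fx=3.3,fy=3.3,interpolation=cv2.INTER_CUBIC))
goto([526.7,-41.3,76],0.105)
```

```text
P [526.5 -41.3  82.2] yaw 0.103 j6 -0.23 shift cm [ 0.62 -0.    0.02] rot [-0.002  0.     0.002] grip 55.5 F [-0.1  0.5 -2.5] t 12.12
[189, 189, 190, 191, 190, 193, 195, 186, 127, 64, 64, 70, 70, 70, 76, 89, 97, 98, 103, 122, 146, 155, 156, 155, 157, 150, 113, 111, 112, 113, 114, 115, 116, 116, 117, 118, 118, 118, 117, 114, 114, 117, 119, 121, 123, 124, 136, 158, 180, 193, 193, 193]
P [526.6 -41.3  82. ] yaw 0.103 j6 -0.23 shift cm [0.6  0.01 0.01] rot [-0.002  0.     0.002] grip 55.6 F [ 0.5  0.1 -3. ] t 12.17
```

View pics/w10c.png

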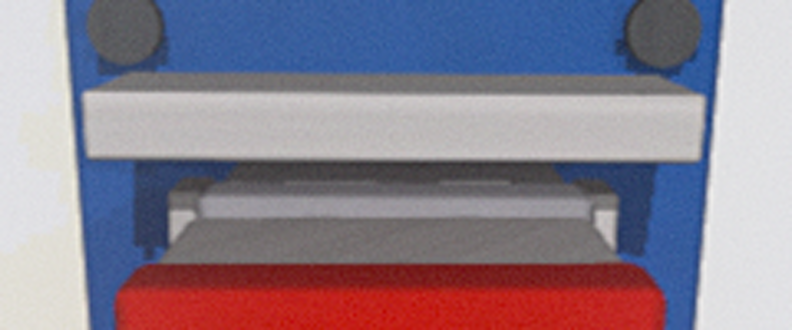

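Grey lid middle is at crop column 393 and red's at 390: aligned sideways. I'll lower slowly.

Emit:
{"method": "arm_command", "body": {
  "linear": [
    [0.12,0,0],
    [0.12,0,0],
    [0.12,0,0],
    [0.12,0,0],
    [0.1,0,0]
  ],
  "rotation": [
    [0,0,0],
    [0,0,0],
    [0,0,0],
    [0,0,0],
    [0,0,0]
  ],
  "grip": [200,200,200,200,200]
}}

```text
time: 12.58
eef_pos: [526.7, -41.2, 75.7]
tcp_rot: [0.706, -0.037, 0.706, 0.036]
contact_force: [-0.9, -0.5, -3.4]
grip_width: 55.8
```

Run:
```python
from h import *
goto([526.7,-41.3,76],0.105)
f=grab('wrist','w11.png'); P,R,o=tool()
im=f['color'][:,310:327].astype(float).mean(1)[:,2]; print(im[140:192].round().astype(int).tolist())
for n,v,z in [('lidtop',187,P[2]+16),('bot',166,P[2]-24)]:
    w=onz(f,318,v,z); print(n,np.round(R.T@(w-P),1))
goto([526.7,-41.3,76],0.105)
```

```text
P [526.7 -41.2  75.7] yaw 0.104 j6 -0.23 shift cm [-0.03 -0.01  0.  ] rot [-0.001  0.001  0.002] grip 55.8 F [-0.9 -0.5 -3.4] t 12.58
[190, 190, 190, 189, 191, 192, 192, 193, 197, 191, 137, 67, 63, 68, 71, 71, 71, 76, 97, 98, 99, 105, 129, 152, 157, 148, 114, 110, 112, 115, 114, 115, 116, 118, 117, 118, 120, 117, 117, 116, 114, 117, 121, 123, 124, 125, 136, 161, 182, 195, 195, 194]
lidtop [-16.1  47.    0.3]
bot [23.9 45.3  0.3]
P [526.5 -41.2  75.4] yaw 0.103 j6 -0.23 shift cm [-0.06 -0.01  0.02] rot [-0.002  0.     0.002] grip 56.0 F [-0.7 -0.1 -3.7] t 12.63
```

Emit:
{"method": "arm_command", "body": {
  "linear": [
    [0.1,0,0],
    [0.1,0,0]
  ],
  "rotation": [
    [0,0,0],
    [0,0,0]
  ],
  "grip": [200,200]
}}

```text
time: 12.8
eef_pos: [526.7, -41.3, 74.9]
tcp_rot: [0.706, -0.037, 0.706, 0.036]
contact_force: [-5.7, 0.8, 10.8]
grip_width: 56.0
```

Emit:
{"method": "arm_command", "body": {
  "linear": [
    [-0.05,0,0],
    [0,0,0],
    [0,0,0],
    [0,0,0],
    [0,0,0]
  ],
  "rotation": [
    [0,0,0],
    [0,0,0],
    [0,0,0],
    [0,0,0],
    [0,0,0]
  ],
  "grip": [60,30,0,0,0]
}}

```text
time: 13.22
eef_pos: [529.4, -41.7, 77.9]
tcp_rot: [0.708, -0.037, 0.704, 0.036]
contact_force: [-0.6, 0.8, 0.0]
grip_width: 86.8
```

Run:
```python
from h import *
goto([526.7,-41.3,160],0.105)
f=grab('wrist','w12.png')
```

```text
P [529.4 -41.7  77.9] yaw 0.103 j6 -0.23 shift cm [-8.21  0.04 -0.22] rot [-0.002  0.005  0.003] grip 86.8 F [-0.6  0.8  0. ] t 13.22
```

View pics/w12.png

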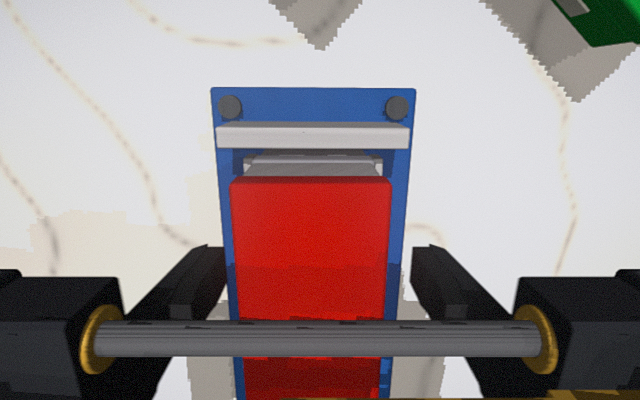

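The red tin stands on the grey one, let go, with the fingers 16 mm clear on each side. I'll go up, then check the stack.

Emit:
{"method": "arm_command", "body": {
  "linear": [
    [-0.4,0,-0.1],
    [-0.8,0,-0.1],
    [-1.2,0,0],
    [-1.6,0,0],
    [-1.8,0,0],
    [-1.8,0,0],
    [-1.6,0,0],
    [-1.2,0,0],
    [-0.8,0,0],
    [-0.4,0,0],
    [0,0,0]
  ],
  "rotation": [
    [0,0.005,0.003],
    [0,0,0],
    [0,0,0],
    [0,0,0],
    [0,0,0],
    [0,0,0],
    [0,0,0],
    [0,0,0],
    [0,0,0],
    [0,0,0],
    [0,0,0]
  ],
  "grip": [0,0,0,0,0,0,0,0,0,0,0]
}}

```text
time: 14.18
eef_pos: [526.0, -42.0, 203.5]
tcp_rot: [0.706, -0.036, 0.707, 0.037]
contact_force: [0.4, 0.1, -0.6]
grip_width: 88.1
```

Run:
```python
from h import *
goto([526.7,-100,230],0.105)
goto([640,240,200],1.309)
```

```text
P [526.  -42.  203.5] yaw 0.103 j6 -0.23 shift cm [-2.65 -5.77 -0.53] rot [-0.002 -0.001 -0.001] grip 88.1 F [ 0.4  0.1 -0.6] t 14.18
P [526.  -42.  203.5] yaw 0.103 j6 -0.23 shift cm [ 0.36 26.88 14.24] rot [-1.206e+00 -1.000e-03 -2.000e-03] grip 88.1 F [ 0.4  0.1 -0.6] t 14.18
```

Emit:
{"method": "arm_command", "body": {
  "linear": [
    [-0.4,-1,0],
    [-0.6,-1.5,0],
    [-0.6,-1.5,0],
    [-0.6,-1.3,0],
    [-0.4,-0.7,0],
    [0,0,0],
    [0,0,0]
  ],
  "rotation": [
    [0,0,0],
    [0,0,0],
    [0,0,0],
    [0,0,0],
    [0,0,0],
    [0,0,0],
    [0,0,0]
  ],
  "grip": [0,0,0,0,0,0,0]
}}

```text
time: 14.77
eef_pos: [529.5, -106.2, 226.1]
tcp_rot: [0.702, -0.036, 0.71, 0.038]
contact_force: [0.4, -0.2, -0.4]
grip_width: 88.1
```

```bash
cat >> h.py <<'E'
import pickle
def grabs(n,name):
    f=grab(n,name+'.png'); pickle.dump(f,open('pics/'+name+'.pkl','wb')); return f
E
python3 - <<'E'
from h import *
f=grabs('wrist','w13')
goto([640,240,200],1.309)
E
```

```text
P [ 529.5 -106.   226. ] yaw 0.105 j6 -0.35 shift cm [ 2.54 33.25 14.64] rot [-1.204 -0.008 -0.008] grip 88.3 F [-0.4  0.4 -0. ] t 14.82
```

View pics/w13.png

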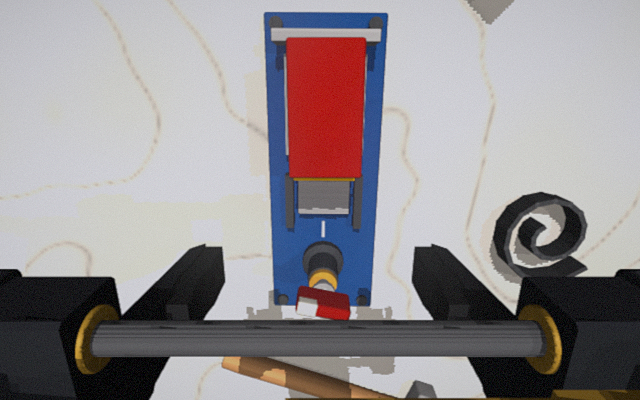

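Run:
```python
from h import *
f=pickle.load(open('pics/w13.pkl','rb'))
for s,c,m in blobs(masks(f['color'])['red'],80):
    print(s,np.round(c,1))
    if s[4]>3000: print('red',rectz(f,m,92))
    else: print('wing',rectz(f,m,108))
b=[m for s,c,m in blobs(masks(f['color'])['blue'],300)]
m=sum(b).clip(0,1).astype(np.uint8); p=np.argwhere(m)[:,::-1]
h=cv2.approxPolyDP(cv2.convexHull(p.astype(np.int32)),4,True)[:,0]; print(h.tolist(),[np.round(onz(f,u,v,12)[:2],1).tolist() for u,v in h])
a=f['color'][200:320,260:400]; cv2.imwrite('pics/w13c.png',cv2.resize(a,None,fx=5,fy=5,interpolation=cv2.INTER_CUBIC))
a=f['color'][20:200,260:400]; cv2.imwrite('pics/w13d.png',cv2.resize(a,None,fx=3.3,fy=3.3,interpolation=cv2.INTER_CUBIC))
```

```text
[  286    38    81   140 10553] [325.2 106. ]
red (array([526.97589111, -44.3202095 ]), [np.float32(54.953106), np.float32(97.51962)], np.float32(-1.4669095))
[ 297  286   53   34 1031] [327.8 302.7]
wing (array([ 542.11993408, -193.44142151]), [np.float32(24.826412), np.float32(44.88872)], np.float32(-0.10621667))
[[386, 13], [369, 304], [275, 303], [265, 13]] [[571.5, 39.6], [600.5, -253.0], [495.2, -263.6], [466.3, 28.7]]
```

View pics/w13c.png

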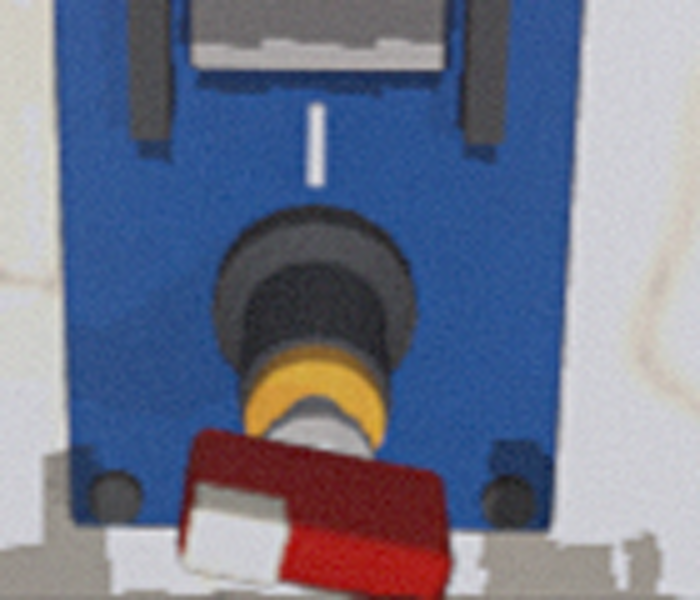

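View pics/w13d.png

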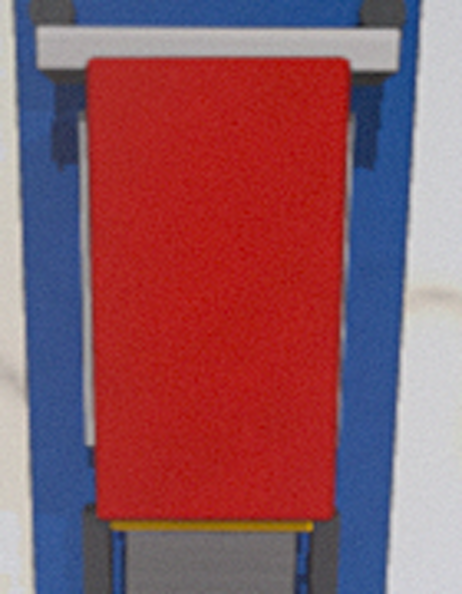

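Emit:
{"method": "arm_command", "body": {
  "linear": [
    [0.1,1.2,0.5],
    [0.2,2.2,1],
    [0.2,3,1.3],
    [0.2,3,1.3],
    [0.2,3,1.3],
    [0.2,3,1.3],
    [0.2,3,1.3],
    [0.2,3,1.3],
    [0.2,3,1.3],
    [0.2,2.8,1.2],
    [0.2,2.5,1.1],
    [0.2,1.8,0.8],
    [0.1,1.2,0.4],
    [0,0.5,0.2],
    [0,0,0]
  ],
  "rotation": [
    [-0.05,0,0],
    [0,0,0],
    [0,0,0],
    [0,0,0],
    [0,0,0],
    [0,0,0],
    [0,0,0],
    [0,0,0],
    [0,0,0],
    [0,0,0],
    [0,0,0],
    [0,0,0],
    [0,0,0],
    [0,0,0],
    [0,0,0]
  ],
  "grip": [0,0,0,0,0,0,0,0,0,0,0,0,0,0,0]
}}

```text
time: 16.07
eef_pos: [612.7, 268.3, 188.9]
tcp_rot: [0.695, -0.057, 0.714, 0.059]
contact_force: [0.3, -0.9, -0.7]
grip_width: 88.6
```

Emit:
{"method": "arm_command", "body": {
  "linear": [
    [0,0,0],
    [0,0,0],
    [0,0,0],
    [0,0,0],
    [0,0,0],
    [0,0,0],
    [0,0,0],
    [0,0,0],
    [0,0,0],
    [0,0,0],
    [0,0,0]
  ],
  "rotation": [
    [-0.06,0,0],
    [-0.12,0,0],
    [-0.12,0,0],
    [-0.12,0,0],
    [-0.12,0,0],
    [-0.12,0,0],
    [-0.12,0,0],
    [-0.12,0,0],
    [-0.12,0,0],
    [-0.08,0,0],
    [0,0,0]
  ],
  "grip": [0,0,0,0,0,0,0,0,0,0,0]
}}

```text
time: 16.98
eef_pos: [608.7, 253.6, 188.4]
tcp_rot: [0.55, -0.425, 0.572, 0.435]
contact_force: [0.1, -0.4, -0.2]
grip_width: 88.0
```

Run:
```python
from h import *
goto([629,242,200],1.31)
f=grabs('wrist','w14')
for s,c,m in blobs(masks(f['color'])['yellow'],800):
    print(np.round(c),rectz(f,m,40))
```

```text
P [608.7 253.6 188.4] yaw 1.309 j6 -0.96 shift cm [-1.22 -2.22 -0.61] rot [-0.002 -0.016 -0.03 ] grip 88.0 F [ 0.1 -0.4 -0.2] t 16.98
[315. 171.] (array([592.23895264, 252.53631592]), [np.float32(54.463238), np.float32(96.97893)], np.float32(-0.25963664))
```

View pics/w14.png

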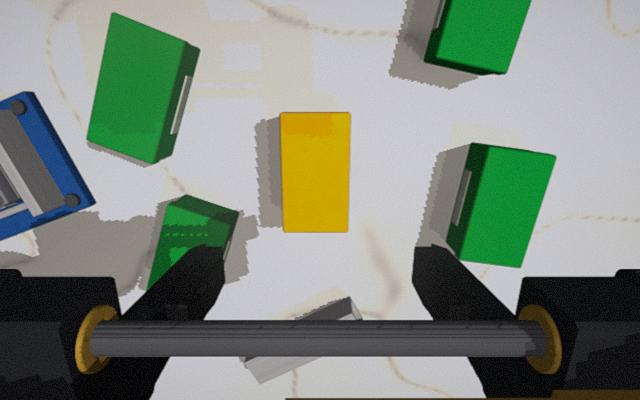

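Yellow lid at (280–350, 112–232); green look-alikes at (150,90), (200,240), (480,30) and (510,205) are well clear of the finger paths. I'll go over it.

Run:
```python
from h import *
goto([592.2,252.5,70],1.312)
```

```text
P [608.8 253.5 188.3] yaw 1.305 j6 -0.95 shift cm [11.88  1.21 -0.34] rot [-0.007 -0.016 -0.03 ] grip 88.5 F [ 0.6  0.1 -0.1] t 17.03
```

Emit:
{"method": "arm_command", "body": {
  "linear": [
    [0.6,0.3,-0.1],
    [1,0.3,-0.1],
    [1.5,0.3,-0.1],
    [1.8,0.3,0],
    [1.8,0,0],
    [1.6,0,0],
    [1.2,0,0],
    [0.8,0,0],
    [0.4,0,0],
    [0,0,0]
  ],
  "rotation": [
    [-0.003,-0.008,-0.015],
    [-0.004,-0.008,-0.015],
    [0,0,0],
    [0,0,0],
    [0,0,0],
    [0,0,0],
    [0,0,0],
    [0,0,0],
    [0,0,0],
    [0,0,0]
  ],
  "grip": [0,0,0,0,0,0,0,0,0,0]
}}

```text
time: 17.87
eef_pos: [597.2, 247.1, 80.8]
tcp_rot: [0.569, -0.424, 0.565, 0.422]
contact_force: [0.5, -0.6, -0.8]
grip_width: 88.3
```

Run:
```python
from h import *
goto([592.2,252.5,25],1.312)
f=grabs('wrist','w15')
for s,c,m in blobs(masks(f['color'])['yellow'],800):
    print(np.round(c),rectz(f,m,40))
goto([592.2,252.5,25],1.312)
```

```text
P [597.2 247.1  80.8] yaw 1.282 j6 -0.93 shift cm [5.58 0.67 0.36] rot [-0.03   0.003  0.006] grip 88.3 F [ 0.5 -0.6 -0.8] t 17.87
[326. 222.] (array([591.29144287, 252.83914185]), [np.float32(54.325733), np.float32(98.847626)], np.float32(-0.2592386))
P [597.5 247.3  81.3] yaw 1.282 j6 -0.93 shift cm [5.63 0.69 0.33] rot [-0.03   0.003  0.007] grip 87.8 F [ 1.2 -0.6 -0.7] t 17.92
```

View pics/w15.png

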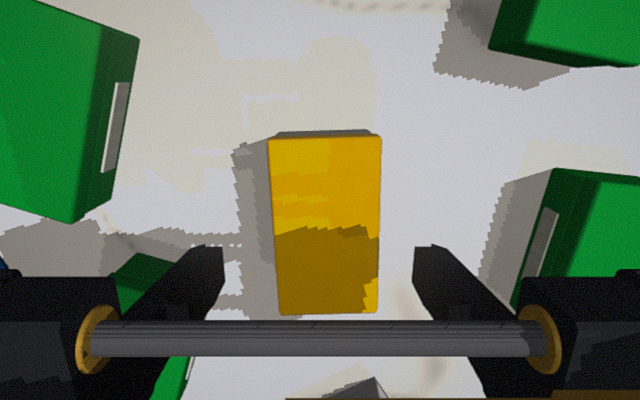

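Emit:
{"method": "arm_command", "body": {
  "linear": [
    [0.4,0.3,0.2],
    [0.8,0.3,0.15],
    [1,0,0],
    [1,0,0],
    [0.8,0,0],
    [0.5,0,0],
    [0.3,0,0],
    [0,0,0]
  ],
  "rotation": [
    [-0.015,0.003,0.006],
    [-0.015,0,0],
    [0,0,0],
    [0,0,0],
    [0,0,0],
    [0,0,0],
    [0,0,0],
    [0,0,0]
  ],
  "grip": [0,0,0,0,0,0,0,0]
}}

```text
time: 18.58
eef_pos: [594.6, 254.1, 31.3]
tcp_rot: [0.561, -0.433, 0.558, 0.431]
contact_force: [-0.5, -0.6, -0.7]
grip_width: 88.1
```

Run:
```python
from h import *
goto([593,252.3,25],1.312)
```

```text
P [594.6 254.1  31.3] yaw 1.315 j6 -0.95 shift cm [ 0.63  0.11 -0.22] rot [0.003 0.003 0.004] grip 88.1 F [-0.5 -0.6 -0.7] t 18.58
```

Emit:
{"method": "arm_command", "body": {
  "linear": [
    [0.3,0.1,-0.2],
    [0.3,0,0],
    [0,0,0],
    [0,0,0],
    [0,0,0],
    [0,0,0],
    [0,0,0],
    [0,0,0],
    [0,0,0]
  ],
  "rotation": [
    [0,0.003,0.004],
    [0,0,0],
    [0,0,0],
    [0,0,0],
    [0,0,0],
    [0,0,0],
    [0,0,0],
    [0,0,0],
    [0,0,0]
  ],
  "grip": [0,0,0,200,200,200,200,200,200],
  "newtons": 25
}}

```text
time: 19.33
eef_pos: [594.0, 252.4, 25.8]
tcp_rot: [0.56, -0.432, 0.559, 0.432]
contact_force: [0.2, 0.3, -4.0]
grip_width: 56.0
```

Run:
```python
from h import *
goto([593,252.3,25],1.312)
```

```text
P [594.  252.4  25.8] yaw 1.314 j6 -0.95 shift cm [ 0.08  0.1  -0.04] rot [0.002 0.001 0.002] grip 56.0 F [ 0.2  0.3 -4. ] t 19.33
```

Emit:
{"method": "arm_command", "body": {
  "linear": [
    [-0.5,0,0],
    [-1,0,0],
    [-1.5,0,0],
    [-2,0,0],
    [-2,0,0],
    [-2,0,0],
    [-2,0,0],
    [-2,0,0],
    [-1.6,0,0],
    [-1.2,0,0],
    [-0.7,0,0],
    [-0.3,0,0],
    [0,0,0]
  ],
  "rotation": [
    [0,0,0],
    [0,0,0],
    [0,0,0],
    [0,0,0],
    [0.03,0,0],
    [0.06,0,0],
    [0.1,0,0],
    [0.12,0,0],
    [0.12,0,0],
    [0.12,0,0],
    [0.12,0,0],
    [0.12,0,0],
    [0.12,0,0]
  ],
  "grip": [200,200,200,200,200,200,200,200,200,200,200,200,200]
}}

```text
time: 20.42
eef_pos: [587.2, 250.0, 202.7]
tcp_rot: [0.691, -0.13, 0.699, 0.128]
contact_force: [-0.4, -0.1, -3.6]
grip_width: 55.8
```

Run:
```python
from h import *
goto([526.7,-50,210],0.103)
```

```text
P [587.2 250.  202.7] yaw 0.368 j6 -0.0 shift cm [ -0.51 -25.81 -16.46] rot [ 0.265 -0.012  0.002] grip 55.8 F [-0.4 -0.1 -3.6] t 20.42
```

Emit:
{"method": "arm_command", "body": {
  "linear": [
    [0,0,0],
    [0,0,0],
    [0,-0.8,-0.3],
    [0,-1.5,-0.5],
    [0,-2.2,-0.7],
    [0,-2.8,-0.8],
    [0,-2.8,-0.9],
    [0,-2.8,-0.9],
    [0,-2.8,-0.9],
    [0,-2.8,-0.9],
    [0,-2.8,-0.9],
    [0,-2.5,-0.7],
    [0,-2,-0.6],
    [0,-1.3,-0.5],
    [0,-0.7,-0.2],
    [0,0,0],
    [0,0,0]
  ],
  "rotation": [
    [0.11,-0.006,0],
    [0.11,-0.006,0],
    [0.05,0,0],
    [0,0,0],
    [0,0,0],
    [0,0,0],
    [0,0,0],
    [0,0,0],
    [0,0,0],
    [0,0,0],
    [0,0,0],
    [0,0,0],
    [0,0,0],
    [0,0,0],
    [0,0,0],
    [0,0,0],
    [0,0,0]
  ],
  "grip": [200,200,200,200,200,200,200,200,200,200,200,200,200,200,200,200,200]
}}

```text
time: 21.83
eef_pos: [508.9, -54.6, 207.4]
tcp_rot: [0.704, -0.038, 0.708, 0.035]
contact_force: [-0.4, 0.1, -4.1]
grip_width: 55.7
```

Run:
```python
from h import *
goto([526.7,-43,150],0.103)
```

```text
P [508.9 -54.6 207.4] yaw 0.102 j6 -0.25 shift cm [5.72 1.   1.92] rot [-0.001 -0.006  0.004] grip 55.7 F [-0.4  0.1 -4.1] t 21.83
```

Emit:
{"method": "arm_command", "body": {
  "linear": [
    [0.4,0.2,0.3],
    [0.8,0.3,0.5],
    [1,0.3,0.5],
    [1,0.2,0.4],
    [1,0,0.2],
    [0.7,0,0],
    [0.4,0,0],
    [0,0,0],
    [0,0,0]
  ],
  "rotation": [
    [0,-0.006,0.004],
    [0,0,0],
    [0,0,0],
    [0,0,0],
    [0,0,0],
    [0,0,0],
    [0,0,0],
    [0,0,0],
    [0,0,0]
  ],
  "grip": [200,200,200,200,200,200,200,200,200]
}}

```text
time: 22.58
eef_pos: [528.2, -36.1, 145.7]
tcp_rot: [0.705, -0.038, 0.707, 0.04]
contact_force: [-0.2, -0.1, -3.3]
grip_width: 56.3
```

Run:
```python
from h import *
goto([526.7,-43,125],0.103)
f=grabs('wrist','w16')
a=f['color'][60:220,200:440]; cv2.imwrite('pics/w16c.png',cv2.resize(a,None,fx=3.3,fy=3.3,interpolation=cv2.INTER_CUBIC))
im=f['color'][:,305:331].astype(float).mean(1).round().astype(int); print([(i,im[i].tolist()) for i in range(150,194)])
```

```text
P [528.2 -36.1 145.7] yaw 0.11 j6 -0.23 shift cm [ 2.07 -0.68 -0.22] rot [ 0.007 -0.003 -0.003] grip 56.3 F [-0.2 -0.1 -3.3] t 22.58
[(150, [101, 102, 105]), (151, [90, 92, 95]), (152, [91, 94, 97]), (153, [92, 95, 98]), (154, [94, 95, 99]), (155, [93, 95, 99]), (156, [93, 94, 98]), (157, [91, 93, 96]), (158, [89, 92, 96]), (159, [91, 94, 98]), (160, [91, 94, 98]), (161, [92, 95, 98]), (162, [93, 96, 99]), (163, [93, 96, 100]), (164, [93, 96, 100]), (165, [94, 96, 100]), (166, [95, 97, 100]), (167, [89, 96, 102]), (168, [48, 93, 114]), (169, [7, 95, 128]), (170, [2, 98, 131]), (171, [1, 99, 133]), (172, [2, 101, 136]), (173, [0, 104, 140]), (174, [0, 117, 159]), (175, [0, 139, 184]), (176, [0, 156, 196]), (177, [0, 159, 195]), (178, [0, 158, 194]), (179, [0, 160, 194]), (180, [0, 159, 194]), (181, [0, 160, 194]), (182, [0, 159, 194]), (183, [0, 159, 194]), (184, [0, 159, 194]), (185, [0, 159, 194]), (186, [0, 159, 194]), (187, [0, 159, 194]), (188, [0, 159, 196]), (189, [0, 158, 194]), (190, [0, 158, 195]), (191, [0, 157, 195]), (192, [0, 157, 194]), (193, [0, 157, 194])]
```

View pics/w16c.png

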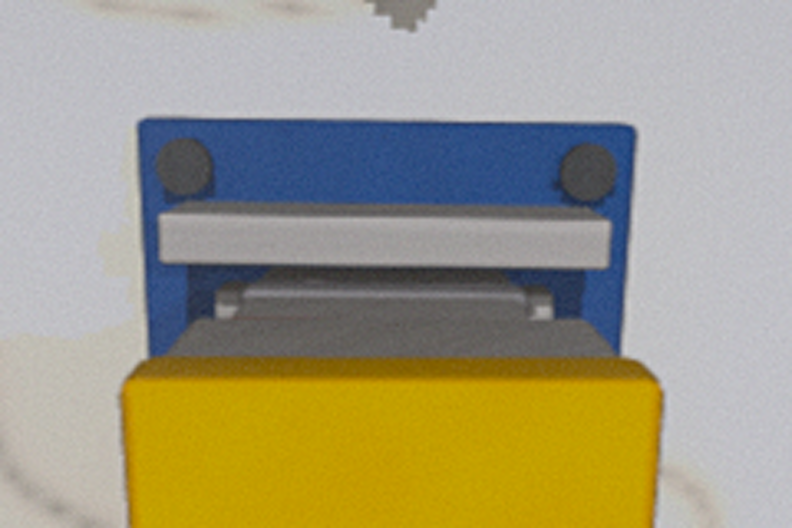

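Run:
```python
from h import *
f=pickle.load(open('pics/w16.pkl','rb')); P,R,o=tool(); print(P)
P=np.array([528.2,-36.1,145.7])
for v,z in [(174.7,14.2),(168,6.2)]:
    print(np.round(R.T@(onz(f,318,v,P[2]+z)-P),1))
m=masks(f['color'])['yellow']; v=200; x=np.nonzero(m[v,200:440])[0]+200
print([np.round(R.T@(onz(f,u,v,P[2]+14.2)-P),1) for u in (x.min()-.5,x.max()+.5)])
```

```text
[528.09129891 -36.09365904 145.76181018]
[-14.   50.8   0.2]
[-6.  51.2  0.2]
[array([-14. ,  42. , -26.9]), array([-14.2,  42.1,  27.1])]
```

Emit:
{"method": "arm_command", "body": {
  "linear": [
    [0.2,-0.3,0],
    [0.3,-0.4,-0.1],
    [0.3,-0.2,0],
    [0.3,0,0],
    [0.2,0,0],
    [0.1,0,0]
  ],
  "rotation": [
    [0.006,-0.003,-0.003],
    [0,0,0],
    [0,0,0],
    [0,0,0],
    [0,0,0],
    [0,0,0]
  ],
  "grip": [200,200,200,200,200,200]
}}

```text
time: 23.13
eef_pos: [529.6, -47.3, 133.1]
tcp_rot: [0.708, -0.036, 0.704, 0.036]
contact_force: [-0.0, 1.9, -3.6]
grip_width: 56.2
```

Run:
```python
from h import *
goto([527.1,-45,118],0.104)
```

```text
P [529.6 -47.3 133.1] yaw 0.102 j6 -0.24 shift cm [ 1.51  0.26 -0.23] rot [-0.002  0.005  0.002] grip 56.2 F [-0.   1.9 -3.6] t 23.13
```

Emit:
{"method": "arm_command", "body": {
  "linear": [
    [0.1,0.2,-0.15],
    [0.15,0.05,-0.1],
    [0.15,0,0],
    [0.15,0,0],
    [0.1,0,0],
    [0.05,0,0]
  ],
  "rotation": [
    [-0.002,0.005,0.002],
    [0,0,0],
    [0,0,0],
    [0,0,0],
    [0,0,0],
    [0,0,0]
  ],
  "grip": [200,200,200,200,200,200]
}}

```text
time: 23.63
eef_pos: [526.5, -44.7, 125.4]
tcp_rot: [0.706, -0.037, 0.706, 0.037]
contact_force: [0.3, 0.1, -3.2]
grip_width: 55.6
```

Run:
```python
from h import *
goto([527.1,-45,118],0.104)
f=grabs('wrist','w17'); g=grabs('scene','s17')
a=f['color'][60:220,200:440]; cv2.imwrite('pics/w17c.png',cv2.resize(a,None,fx=3.3,fy=3.3,interpolation=cv2.INTER_CUBIC))
cv2.imwrite('pics/s17c.png',cv2.resize(g['color'][140:225,265:350],None,fx=7,fy=7,interpolation=cv2.INTER_CUBIC))
```

```text
P [526.5 -44.7 125.4] yaw 0.104 j6 -0.24 shift cm [ 0.74 -0.04  0.06] rot [ 0.    -0.001 -0.001] grip 55.6 F [ 0.3  0.1 -3.2] t 23.63
```

View pics/w17c.png

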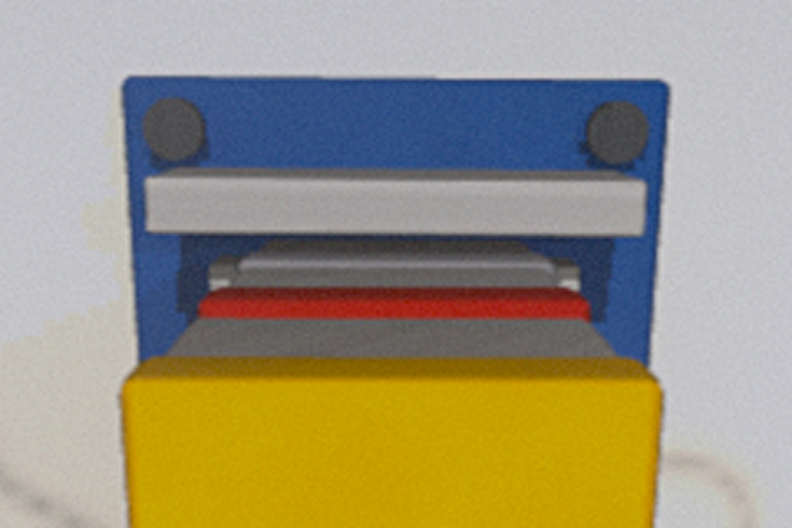

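View pics/s17c.png

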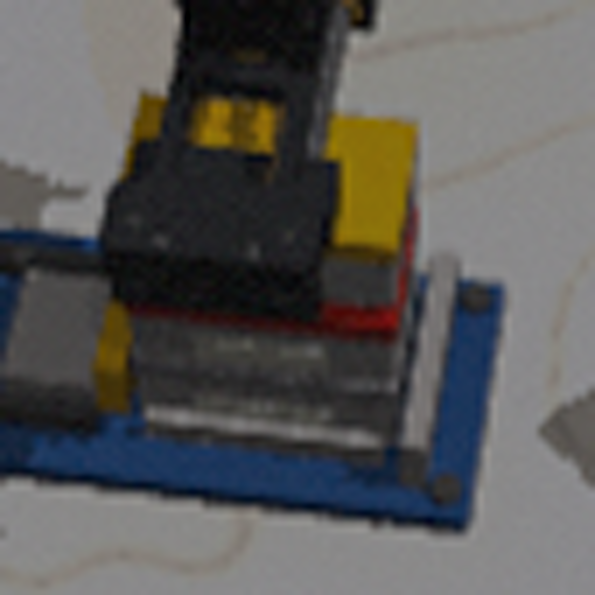

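Run:
```python
from h import *
f=pickle.load(open('pics/w17.pkl','rb')); P,R,o=tool(); print(P)
im=f['color'][:,305:331].astype(float).mean(1).round().astype(int); print([(i,im[i].tolist()) for i in range(134,178)])
for v in (148,149,150,151): print(v,np.round(R.T@(onz(f,318,v,92)-P),1))
for v in (174,174.7): print('yel',v,np.round(R.T@(onz(f,318,v,P[2]+14.2)-P),1))
```

```text
[526.49961515 -44.75915881 125.44216967]
[(134, [55, 56, 60]), (135, [57, 59, 62]), (136, [66, 66, 69]), (137, [82, 81, 83]), (138, [93, 91, 93]), (139, [120, 117, 120]), (140, [130, 126, 128]), (141, [100, 101, 104]), (142, [91, 93, 97]), (143, [93, 95, 99]), (144, [94, 96, 99]), (145, [98, 98, 100]), (146, [89, 91, 99]), (147, [40, 46, 98]), (148, [22, 31, 101]), (149, [26, 33, 106]), (150, [26, 35, 122]), (151, [24, 36, 151]), (152, [25, 36, 166]), (153, [23, 36, 166]), (154, [22, 35, 167]), (155, [28, 39, 165]), (156, [59, 65, 140]), (157, [94, 96, 97]), (158, [92, 95, 96]), (159, [92, 96, 99]), (160, [92, 95, 100]), (161, [93, 97, 101]), (162, [93, 96, 101]), (163, [93, 96, 101]), (164, [95, 98, 102]), (165, [95, 99, 103]), (166, [95, 97, 101]), (167, [91, 97, 104]), (168, [49, 96, 118]), (169, [3, 96, 130]), (170, [1, 99, 134]), (171, [1, 101, 137]), (172, [0, 101, 138]), (173, [0, 105, 143]), (174, [0, 120, 162]), (175, [0, 141, 188]), (176, [0, 159, 200]), (177, [0, 162, 198])]
148 [33.5 51.7  0.1]
149 [33.5 51.2  0.1]
150 [33.5 50.8  0.1]
151 [33.5 50.3  0.1]
yel 174 [-14.2  51.    0.1]
yel 174.7 [-14.2  50.8   0.1]
```

Red lid end at tool y 50.6, yellow at 50.8: aligned end to end and sideways (middle columns 395 and 393). I'll lower it.

Emit:
{"method": "arm_command", "body": {
  "linear": [
    [0.12,0,0.03],
    [0.12,0,0.03],
    [0.12,0,0],
    [0.12,0,0],
    [0.12,0,0],
    [0.1,0,0]
  ],
  "rotation": [
    [0,0,0],
    [0,0,0],
    [0,0,0],
    [0,0,0],
    [0,0,0],
    [0,0,0]
  ],
  "grip": [200,200,200,200,200,200]
}}

```text
time: 24.23
eef_pos: [527.7, -44.7, 118.3]
tcp_rot: [0.706, -0.037, 0.706, 0.037]
contact_force: [0.1, 0.1, -3.4]
grip_width: 55.7
```

Emit:
{"method": "arm_command", "body": {
  "linear": [
    [0.08,0,0],
    [0.1,0,0]
  ],
  "rotation": [
    [0,0,0],
    [0,0,0]
  ],
  "grip": [200,200]
}}

```text
time: 24.4
eef_pos: [527.8, -44.7, 117.7]
tcp_rot: [0.706, -0.037, 0.706, 0.037]
contact_force: [-5.5, 1.0, 9.2]
grip_width: 56.1
```

Contact at TCP z = 117.7, as expected. I'll release.

Emit:
{"method": "arm_command", "body": {
  "linear": [
    [-0.05,0,0],
    [0,0,0],
    [0,0,0],
    [0,0,0],
    [0,0,0]
  ],
  "rotation": [
    [0,0,0],
    [0,0,0],
    [0,0,0],
    [0,0,0],
    [0,0,0]
  ],
  "grip": [60,30,0,0,0]
}}

```text
time: 24.82
eef_pos: [530.8, -45.1, 121.1]
tcp_rot: [0.709, -0.037, 0.704, 0.037]
contact_force: [0.6, -0.5, 0.2]
grip_width: 86.5
```

Emit:
{"method": "arm_command", "body": {
  "linear": [
    [-0.4,0,-0.15],
    [-0.8,0,-0.1],
    [-1.2,0,0],
    [-1.6,0,0],
    [-1.8,0,0],
    [-1.8,0,0],
    [-1.6,0,0],
    [-1.2,0,0],
    [-0.8,0,0],
    [-0.4,0,0],
    [0,0,0]
  ],
  "rotation": [
    [0,0.005,0],
    [0,0,0],
    [0,0,0],
    [0,0,0],
    [0,0,0],
    [0,0,0],
    [0,0,0],
    [0,0,0],
    [0,0,0],
    [0,0,0],
    [0,0,0]
  ],
  "grip": [0,0,0,0,0,0,0,0,0,0,0]
}}

```text
time: 25.73
eef_pos: [528.3, -45.4, 251.7]
tcp_rot: [0.709, -0.037, 0.704, 0.036]
contact_force: [0.3, 0.3, 0.4]
grip_width: 88.0
```

Run:
```python
from h import *
goto([541,-180,260],0.104)
f=grabs('wrist','w18'); g=grabs('scene','s18')
cv2.imwrite('pics/s18c.png',cv2.resize(g['color'][130:225,215:350],None,fx=5,fy=5,interpolation=cv2.INTER_CUBIC))
```

```text
P [528.3 -45.4 251.7] yaw 0.104 j6 -0.24 shift cm [ -0.8  -13.52  -0.13] rot [0.    0.007 0.002] grip 88.0 F [0.3 0.3 0.4] t 25.73
```

View pics/s18c.png

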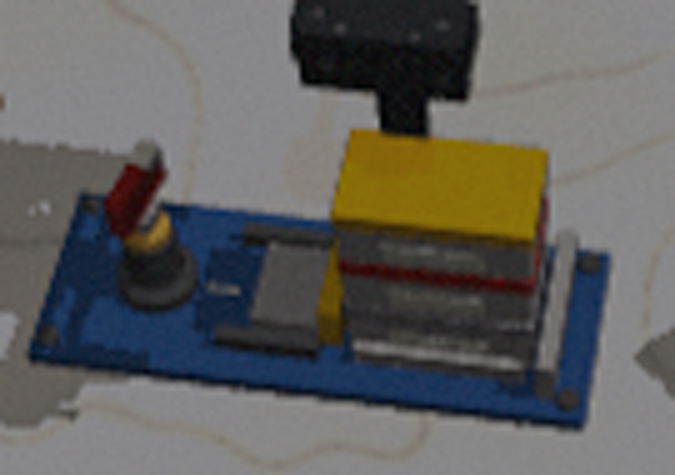

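The stack stands square (yellow on red on grey). Next I'll get a close view of the thumbscrew and stack.

Emit:
{"method": "arm_command", "body": {
  "linear": [
    [0,-1,0.1],
    [0,-2,0.2],
    [0,-2.5,0.2],
    [0,-2.8,0.2],
    [0,-2.8,0],
    [0,-2.8,0],
    [0,-2.2,0],
    [0,-1.5,0],
    [0,-1,0],
    [0,-0.5,0],
    [0,0,0],
    [0,0,0]
  ],
  "rotation": [
    [0,0.007,0.002],
    [0,0,0],
    [0,0,0],
    [0,0,0],
    [0,0,0],
    [0,0,0],
    [0,0,0],
    [0,0,0],
    [0,0,0],
    [0,0,0],
    [0,0,0],
    [0,0,0]
  ],
  "grip": [0,0,0,0,0,0,0,0,0,0,0,0]
}}

```text
time: 26.83
eef_pos: [549.0, -246.5, 233.6]
tcp_rot: [0.696, -0.034, 0.716, 0.041]
contact_force: [0.6, -0.2, 0.2]
grip_width: 88.2
```

Run:
```python
from h import *
goto([546,-242,230],0.104)
f=grabs('wrist','w19')
M=masks(f['color'])
for s,c,m in blobs(M['yellow'],800): print('y',np.round(c),rectz(f,m,132))
b=[m for s,c,m in blobs(M['blue'],150)]
m=sum(b).clip(0,1).astype(np.uint8); p=np.argwhere(m)[:,::-1]
h=cv2.approxPolyDP(cv2.convexHull(p.astype(np.int32)),4,True)[:,0]; print(h.tolist(),[np.round(onz(f,u,v,12)[:2],1).tolist() for u,v in h])
a=f['color'][80:260,240:420]; cv2.imwrite('pics/w19c.png',cv2.resize(a,None,fx=3.3,fy=3.3,interpolation=cv2.INTER_CUBIC))
```

```text
P [ 549.  -246.5  233.6] yaw 0.107 j6 -0.57 shift cm [ 0.37  0.48 -0.24] rot [ 0.003 -0.028 -0.012] grip 88.2 F [ 0.6 -0.2  0.2] t 26.83
y [324.   6.] (array([ 536.26220703, -122.91060638]), [np.float32(6.8223195), np.float32(38.651848)], np.float32(0.101041436))
[[384, 0], [374, 183], [271, 183], [264, 0]] [[584.1, -87.5], [601.0, -253.5], [495.9, -265.7], [478.1, -98.3]]
```

View pics/w19.png

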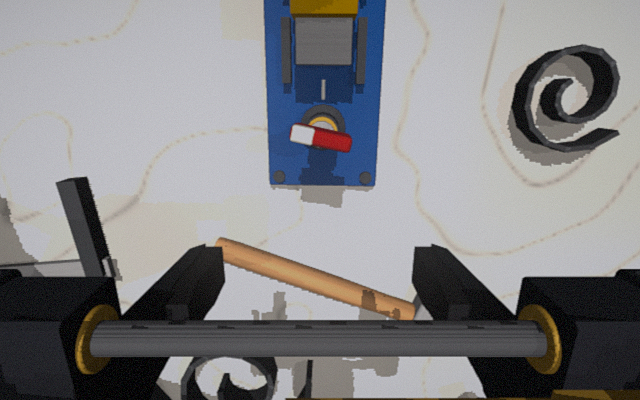

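View pics/w19c.png

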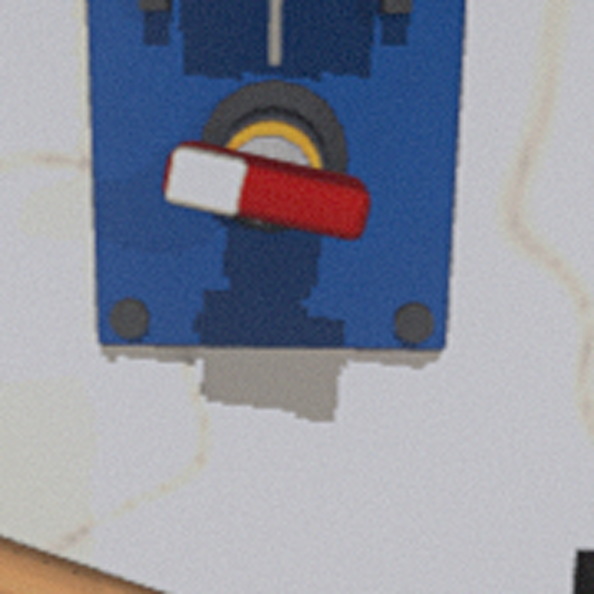

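Run:
```python
from h import *
f=pickle.load(open('pics/w19.pkl','rb')); im=f['color']
hsv=cv2.cvtColor(im,cv2.COLOR_BGR2HSV).astype(int); H,S,V=hsv[...,0],hsv[...,1],hsv[...,2]
print([ (V[v,335],S[v,335]) for v in range(125,155)])
red=((H<8)|(H>172))&(S>150)&(V>165); wh=(S<60)&(V>190)
m=np.zeros(V.shape,bool); m[118:156,286:356]=(red|wh)[118:156,286:356]
bl=max(blobs(m,30),key=lambda b:b[0][4]); print(bl[0],bl[1]); 
mm=cv2.morphologyEx(bl[2],cv2.MORPH_CLOSE,np.ones((3,3)))
C,e,y=rectz(f,mm,108); print(C,e,y)
cs,_=cv2.findContours(mm,cv2.RETR_EXTERNAL,cv2.CHAIN_APPROX_NONE)
cv2.imwrite('pics/m19.png',cv2.resize(mm[110:160,280:360]*255,None,fx=6,fy=6,interpolation=cv2.INTER_NEAREST))
for a,b in [((290.6,142.1),(348.2,152.1)),((293,125),(350.6,137.5))]:
    p,q=onz(f,*a,108),onz(f,*b,108); d=p-q; print(p,q,'white dir',np.arctan2(d[1],d[0]),np.linalg.norm(d))
```

```text
[(np.int64(150), np.int64(163)), (np.int64(176), np.int64(164)), (np.int64(200), np.int64(181)), (np.int64(200), np.int64(180)), (np.int64(198), np.int64(176)), (np.int64(172), np.int64(175)), (np.int64(95), np.int64(188)), (np.int64(92), np.int64(194)), (np.int64(94), np.int64(209)), (np.int64(125), np.int64(186)), (np.int64(147), np.int64(213)), (np.int64(158), np.int64(199)), (np.int64(158), np.int64(210)), (np.int64(162), np.int64(203)), (np.int64(162), np.int64(201)), (np.int64(161), np.int64(198)), (np.int64(157), np.int64(205)), (np.int64(156), np.int64(196)), (np.int64(154), np.int64(209)), (np.int64(157), np.int64(200)), (np.int64(154), np.int64(204)), (np.int64(151), np.int64(218)), (np.int64(146), np.int64(201)), (np.int64(128), np.int64(191)), (np.int64(100), np.int64(173)), (np.int64(62), np.int64(99)), (np.int64(92), np.int64(147)), (np.int64(90), np.int64(159)), (np.int64(87), np.int64(155)), (np.int64(90), np.int64(147))]
[291 126  23  17 272] [301.83455882 134.06985294]
[ 528.87969971 -200.87919617] [np.float32(10.107523), np.float32(14.349445)] -0.10526383
[ 521.33683829 -207.32814892  108.        ] [ 563.45596122 -209.85687787  108.        ] white dir 3.081627083209029 42.194963992175886
[ 522.01016856 -195.0714923   108.        ] [ 563.76847514 -199.27559367  108.        ] white dir 3.04125374111718 41.96940120190657
```

View pics/m19.png

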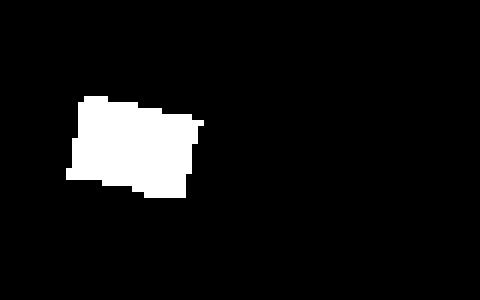

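Red top is V 125–162, so I'll set the threshold to match.

Run:
```python
from h import *
f=pickle.load(open('pics/w19.pkl','rb')); im=f['color']
hsv=cv2.cvtColor(im,cv2.COLOR_BGR2HSV).astype(int); H,S,V=hsv[...,0],hsv[...,1],hsv[...,2]
red=((H<8)|(H>172))&(S>150)&(V>122); wh=(S<70)&(V>180)
m=np.zeros(V.shape,bool); m[118:156,286:356]=(red|wh)[118:156,286:356]
mm=cv2.morphologyEx(m.astype(np.uint8),cv2.MORPH_CLOSE,np.ones((3,3)))
mm=max(blobs(mm>0,30),key=lambda b:b[0][4])[2]
C,e,y=rectz(f,mm,108); print(C,e,y)
cv2.imwrite('pics/m19.png',cv2.resize(mm[110:160,280:360]*255,None,fx=6,fy=6,interpolation=cv2.INTER_NEAREST))
```

```text
[ 542.72027588 -202.2966156 ] [np.float32(10.535297), np.float32(42.600918)] -0.09774232
```

View pics/m19.png

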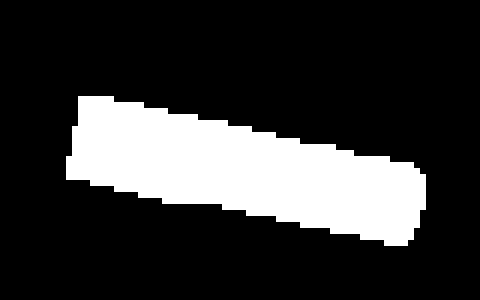

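Emit:
{"method": "arm_command", "body": {
  "linear": [
    [0,1,0],
    [0,1.5,-0.2],
    [0,1,-0.2],
    [0,0,0],
    [0,0,0],
    [0,0,0],
    [0,0,0],
    [0,0,0],
    [0,0,0],
    [0,0,0],
    [0,0,0],
    [0,0,0],
    [0,0,0],
    [0,0,0],
    [0,0,0],
    [0,0,0]
  ],
  "rotation": [
    [0,-0.014,-0.006],
    [0,-0.014,-0.006],
    [0,0,0],
    [-0.06,0,0],
    [-0.12,0,0],
    [-0.12,0,0],
    [-0.12,0,0],
    [-0.12,0,0],
    [-0.12,0,0],
    [-0.12,0,0],
    [-0.12,0,0],
    [-0.12,0,0],
    [-0.12,0,0],
    [-0.12,0,0],
    [-0.12,0,0],
    [0,0,0]
  ],
  "grip": [0,0,0,0,0,0,0,0,0,0,0,0,0,0,0,0]
}}

```text
time: 28.22
eef_pos: [537.5, -184.3, 238.0]
tcp_rot: [0.507, -0.497, 0.502, 0.494]
contact_force: [0.3, -0.1, 0.5]
grip_width: 88.4
```

Run:
```python
from h import *
goto([542.7,-202.3,150],1.473)
f=grabs('wrist','w20')
```

```text
P [ 537.5 -184.3  238. ] yaw 1.553 j6 -1.93 shift cm [ 8.79 -0.48 -1.82] rot [0.08  0.003 0.008] grip 88.4 F [ 0.3 -0.1  0.5] t 28.22
```

View pics/w20.png

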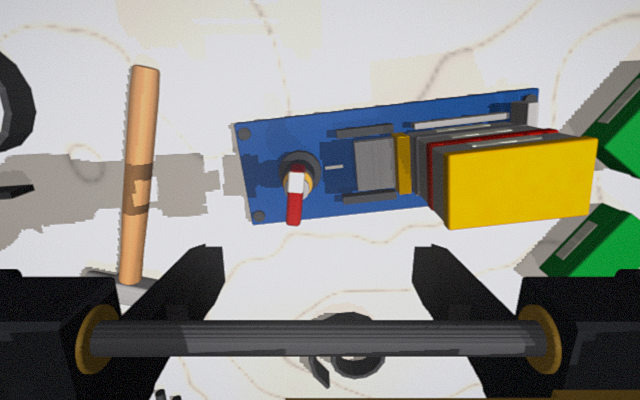

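```bash
cat >> h.py <<'E'
def wing(f,box,vmin=122,z=108):
    im=f['color']; hsv=cv2.cvtColor(im,cv2.COLOR_BGR2HSV).astype(int); H,S,V=hsv[...,0],hsv[...,1],hsv[...,2]
    red=((H<8)|(H>172))&(S>150)&(V>vmin); wh=(S<70)&(V>180)
    x0,x1,y0,y1=box; m=np.zeros(V.shape,bool); m[y0:y1,x0:x1]=(red|wh)[y0:y1,x0:x1]
    mm=cv2.morphologyEx(m.astype(np.uint8),cv2.MORPH_CLOSE,np.ones((3,3)))
    mm=max(blobs(mm>0,20),key=lambda b:b[0][4])[2]
    return rectz(f,mm,z),mm
E
python3 - <<'E'
from h import *
f=pickle.load(open('pics/w20.pkl','rb'))
for s,c,m in blobs(masks(f['color'])['yellow'],2000):
    print('y',np.round(c),rectz(f,m,132))
r,mm=wing(f,(284,308,163,228)); print(r)
a=f['color'][140:240,260:340]; b=cv2.cvtColor(mm[140:240,260:340]*255,cv2.COLOR_GRAY2BGR)
cv2.imwrite('pics/w20c.png',cv2.resize(np.hstack([a,b]),None,fx=4.5,fy=4.5,interpolation=cv2.INTER_CUBIC))
E
```

```text
y [520. 182.] (array([525.83447266, -46.11460114]), [np.float32(56.507584), np.float32(100.67599)], np.float32(-1.4741291))
(array([ 542.03503418, -201.79598999]), [np.float32(18.120071), np.float32(45.3678)], np.float32(-0.027255893))
```

View pics/w20c.png

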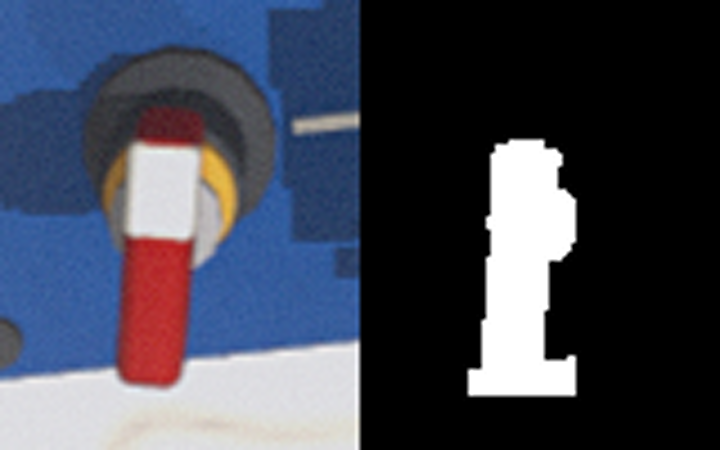

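Run:
```python
from h import *
f=pickle.load(open('pics/w20.pkl','rb'))
P=lambda x,y: onz(f,260+x/4.5,140+y/4.5,108)[:2]
for a,b in [((130,150),(118,372)),((200,152),(183,378))]:
    d=P(*a)-P(*b); print(np.arctan2(d[1],d[0]),np.linalg.norm(d))
print([P(*c).round(1) for c in [(129,145),(201,147),(184,385),(118,382)]], np.mean([P(*c) for c in [(129,145),(201,147),(184,385),(118,382)]],0))
goto([542.3,-202,150],1.473)
```

```text
3.045882054687044 39.90395755719881
3.0391190327644977 40.71922083309954
[array([ 520.2, -205.9]), array([ 520.8, -193.9]), array([ 563.5, -198.1]), array([ 562.7, -209.6])] [ 541.81153563 -201.88452974]
P [ 537.5 -184.1  238. ] yaw 1.548 j6 -1.93 shift cm [ 8.8  -0.45 -1.8 ] rot [0.075 0.003 0.008] grip 88.1 F [0.9 0.7 0.5] t 28.27
```

Emit:
{"method": "arm_command", "body": {
  "linear": [
    [0.4,-0.1,-0.5],
    [0.8,-0.2,-0.6],
    [1.2,-0.1,-0.5],
    [1.3,0,-0.3],
    [1.3,0,0],
    [1.2,0,0],
    [1,0,0],
    [0.6,0,0],
    [0.3,0,0],
    [0,0,0],
    [0,0,0]
  ],
  "rotation": [
    [0.035,0.003,0.008],
    [0.04,0,0],
    [0,0,0],
    [0,0,0],
    [0,0,0],
    [0,0,0],
    [0,0,0],
    [0,0,0],
    [0,0,0],
    [0,0,0],
    [0,0,0]
  ],
  "grip": [0,0,0,0,0,0,0,0,0,0,0]
}}

```text
time: 29.18
eef_pos: [538.8, -199.0, 150.0]
tcp_rot: [0.527, -0.471, 0.527, 0.472]
contact_force: [1.3, 0.2, 1.1]
grip_width: 88.2
```

Run:
```python
from h import *
f=grabs('wrist','w21')
goto([542.2,-202,102],1.472)
```

```text
P [ 538.9 -199.   150.2] yaw 1.459 j6 -1.86 shift cm [ 4.82 -0.37 -0.26] rot [-0.013  0.001 -0.   ] grip 88.5 F [ 0.1  0.2 -0.1] t 29.23
```

View pics/w21.png

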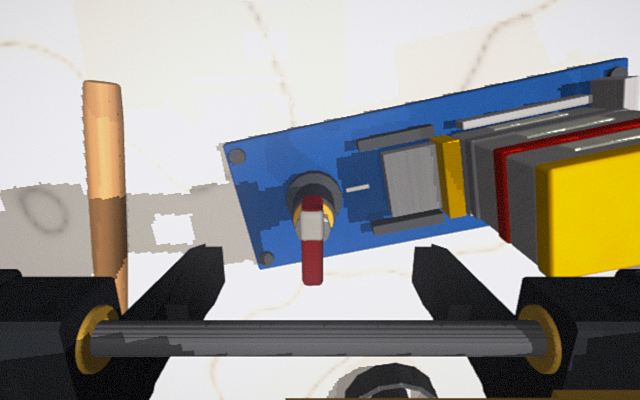

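Run:
```python
from h import *
f=pickle.load(open('pics/w21.pkl','rb'))
a=f['color'][180:300,270:370]; cv2.imwrite('pics/w21c.png',cv2.resize(a,None,fx=5,fy=5,interpolation=cv2.INTER_CUBIC))
```

```text
(no output)
```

View pics/w21c.png

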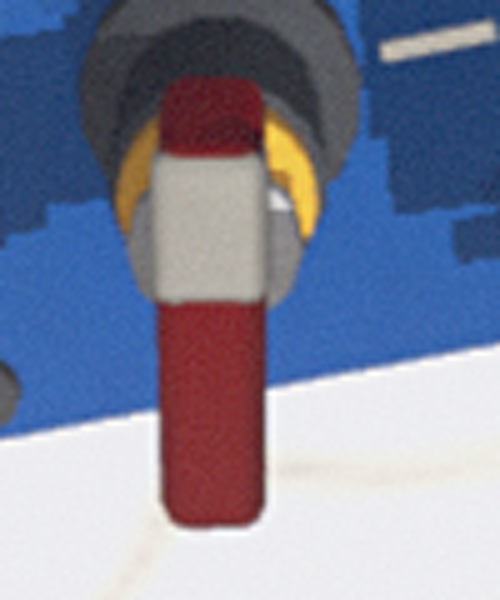

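Run:
```python
from h import *
f=pickle.load(open('pics/w21.pkl','rb'))
P=lambda x,y: onz(f,270+x/5,180+y/5,108)[:2]
for a,b in [((155,170),(161,510)),((266,170),(265,510))]:
    d=P(*a)-P(*b); print(np.arctan2(d[1],d[0]),np.linalg.norm(d))
c=[P(*c) for c in [(154,155),(266,155),(265,527),(161,527)]]
print(np.round(c,1),np.mean(c,0),np.linalg.norm(c[0]-c[3]))
goto([542.2,-202,102],1.472)
```

```text
3.0326294205523285 39.361263436634516
3.0323910361822293 39.36602615781832
[[ 519.5 -205.9]
 [ 520.7 -194.6]
 [ 563.6 -199.3]
 [ 562.3 -210.6]] [ 541.53100694 -202.6146691 ] 43.09106386744023
P [ 538.9 -199.   150.2] yaw 1.459 j6 -1.86 shift cm [ 4.82 -0.37 -0.26] rot [-0.013  0.001 -0.   ] grip 88.5 F [ 0.1  0.2 -0.1] t 29.23
```

Emit:
{"method": "arm_command", "body": {
  "linear": [
    [0.3,-0.15,-0.15],
    [0.6,-0.15,-0.15],
    [0.8,0,0],
    [0.8,0,0],
    [0.6,0,0],
    [0.4,0,0],
    [0.3,0,0],
    [0,0,0]
  ],
  "rotation": [
    [-0.006,0,0],
    [0,0,0],
    [0,0,0],
    [0,0,0],
    [0,0,0],
    [0,0,0],
    [0,0,0],
    [0,0,0]
  ],
  "grip": [0,0,0,0,0,0,0,0]
}}

```text
time: 29.9
eef_pos: [543.6, -203.4, 110.4]
tcp_rot: [0.527, -0.474, 0.525, 0.472]
contact_force: [0.9, 0.2, 0.5]
grip_width: 87.8
```

Run:
```python
from h import *
goto([542,-202.3,102],1.465)
```

```text
P [ 543.6 -203.4  110.4] yaw 1.466 j6 -1.87 shift cm [0.84 0.17 0.1 ] rot [0.001 0.    0.004] grip 87.8 F [0.9 0.2 0.5] t 29.9
```

Emit:
{"method": "arm_command", "body": {
  "linear": [
    [0.3,0.15,0.1],
    [0.3,0,0],
    [0.2,0,0],
    [0,0,0]
  ],
  "rotation": [
    [0,0,0.004],
    [0,0,0],
    [0,0,0],
    [0,0,0]
  ],
  "grip": [0,0,0,0]
}}

```text
time: 30.23
eef_pos: [542.0, -202.1, 101.5]
tcp_rot: [0.525, -0.473, 0.526, 0.473]
contact_force: [-0.0, -0.3, -0.6]
grip_width: 87.9
```

Run:
```python
from h import *
goto([542,-202.3,102],1.465)
f=grabs('wrist','w22')
a=f['color'][200:400,220:420]; cv2.imwrite('pics/w22c.png',cv2.resize(a,None,fx=3,fy=3,interpolation=cv2.INTER_CUBIC))
```

```text
P [ 542.  -202.1  101.5] yaw 1.466 j6 -1.87 shift cm [-0.05 -0.   -0.02] rot [ 0.001  0.    -0.001] grip 87.9 F [-0.  -0.3 -0.6] t 30.23
```

View pics/w22c.png

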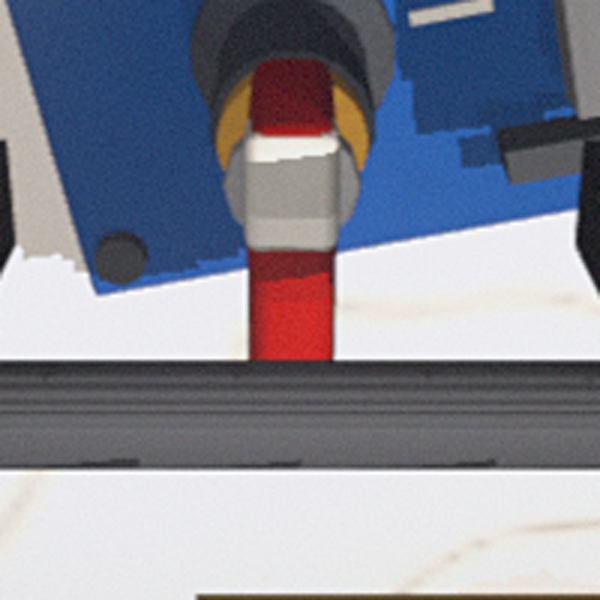

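The wing lies midway between the open fingers and parallel to the pads (white end at crop (293,195)). I'll close on it.

Emit:
{"method": "arm_command", "body": {
  "linear": [
    [0,0,0],
    [0,0,0],
    [0,0,0],
    [0,0,0],
    [0,0,0],
    [0,0,0],
    [0,0,0],
    [0,0,0],
    [0,0,0],
    [0,0,0],
    [0,0,0]
  ],
  "rotation": [
    [0,0,0],
    [0,0,0],
    [0,0,0],
    [0,0,0],
    [0,0,0],
    [0,0,0],
    [0,0,0],
    [0,0,0],
    [0,0,0],
    [0,0,0],
    [0,0,0]
  ],
  "grip": [255,255,255,255,255,255,255,255,255,255,255],
  "newtons": 35
}}

```text
time: 31.2
eef_pos: [543.1, -202.6, 103.1]
tcp_rot: [0.526, -0.474, 0.525, 0.472]
contact_force: [0.1, 0.1, 0.1]
grip_width: 17.3
```

Run:
```python
from h import *
goto([542,-202.3,102],1.465)
print(env.observe()['moment'])
```

```text
P [ 543.1 -202.6  103.1] yaw 1.466 j6 -1.87 shift cm [0.11 0.11 0.01] rot [ 0.001 -0.001  0.002] grip 17.3 F [0.1 0.1 0.1] t 31.2
[ 0.01428785 -0.02268144 -0.00277048]
```

Emit:
{"method": "arm_command", "body": {
  "linear": [
    [0,0,0],
    [0,0,0],
    [0,0,0]
  ],
  "rotation": [
    [0,0,0],
    [0,0,0],
    [0,0,0]
  ],
  "grip": [255,255,255]
}}

```text
time: 31.45
eef_pos: [543.1, -202.7, 103.2]
tcp_rot: [0.526, -0.474, 0.525, 0.472]
contact_force: [-0.7, -0.1, 0.0]
grip_width: 11.5
```

Run:
```python
from h import *
goto([542,-202.3,102],1.465)
print(env.observe()['moment'])
```

```text
P [ 543.1 -202.7  103.2] yaw 1.466 j6 -1.87 shift cm [0.12 0.11 0.03] rot [ 0.001 -0.001  0.002] grip 11.5 F [-0.7 -0.1  0. ] t 31.45
[ 8.33753243e-05 -8.35289344e-03 -8.94218788e-02]
```

Gripped at 11.5 mm, matching the 12 mm wing. I'll turn clockwise in stages.

Emit:
{"method": "arm_command", "body": {
  "linear": [
    [0,0,0],
    [0,0,0],
    [0,0,0],
    [0,0,0],
    [0,0,0],
    [0,0,0]
  ],
  "rotation": [
    [0.05,0,0],
    [0.08,0,0],
    [0.08,0,0],
    [0.08,0,0],
    [0.08,0,0],
    [0.05,0,0]
  ],
  "grip": [255,255,255,255,255,255]
}}

```text
time: 31.95
eef_pos: [543.0, -203.0, 103.2]
tcp_rot: [0.616, -0.349, 0.616, 0.347]
contact_force: [1.2, -0.0, 0.1]
grip_width: 11.4
```

Run:
```python
from h import *
goto([542,-202.3,103],0.2)
print(env.observe()['moment'])
```

```text
P [ 543.  -203.   103.2] yaw 1.028 j6 -1.43 shift cm [0.02 0.12 0.01] rot [0.828 0.    0.003] grip 11.4 F [ 1.2 -0.   0.1] t 31.95
[-0.0473959   0.03487456  0.04638246]
```

Emit:
{"method": "arm_command", "body": {
  "linear": [
    [0,0.03,0],
    [0,0.03,0],
    [0,0,0],
    [0,0,0],
    [0,0,0],
    [0,0,0],
    [0,0,0],
    [0,0,0],
    [0,0,0]
  ],
  "rotation": [
    [0.05,0,0],
    [0.08,0,0],
    [0.1,0,0],
    [0.1,0,0],
    [0.1,0,0],
    [0.1,0,0],
    [0.08,0,0],
    [0.05,0,0],
    [0,0,0]
  ],
  "grip": [255,255,255,255,255,255,255,255,255]
}}

```text
time: 32.7
eef_pos: [542.6, -203.2, 103.1]
tcp_rot: [0.698, -0.119, 0.697, 0.117]
contact_force: [-0.5, -0.2, 0.4]
grip_width: 11.9
```

Run:
```python
from h import *
goto([542,-202.3,103],0.1)
print(env.observe()['moment'])
f=grabs('wrist','w23');goto([542,-202.3,103],0.1)
```

```text
P [ 542.6 -203.2  103.1] yaw 0.335 j6 -0.73 shift cm [ 0.01  0.11 -0.02] rot [0.235 0.001 0.004] grip 11.9 F [-0.5 -0.2  0.4] t 32.7
[-0.0369381  -0.03552025 -0.02175218]
P [ 542.6 -203.3  103.1] yaw 0.337 j6 -0.74 shift cm [ 0.01  0.11 -0.02] rot [0.237 0.001 0.004] grip 11.7 F [-0.3 -0.6  0.4] t 32.75
```

View pics/w23.png

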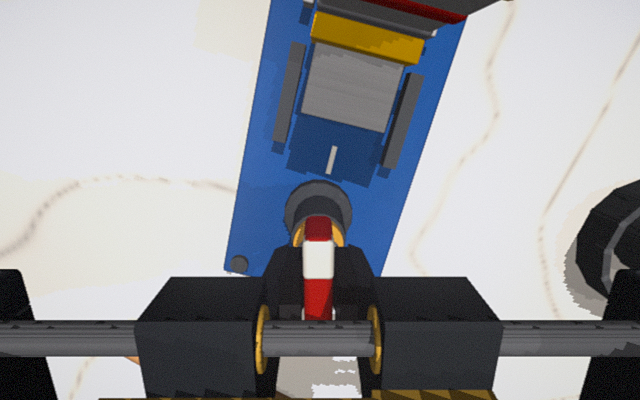

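Emit:
{"method": "arm_command", "body": {
  "linear": [
    [0,0.05,0],
    [0,0,0],
    [0,0,0]
  ],
  "rotation": [
    [0.05,0,0],
    [0.06,0,0],
    [0.05,0,0]
  ],
  "grip": [255,255,255]
}}

```text
time: 33.0
eef_pos: [542.5, -203.3, 103.1]
tcp_rot: [0.705, -0.064, 0.704, 0.061]
contact_force: [-0.4, -0.5, 0.4]
grip_width: 11.6
```

Run:
```python
from h import *
goto([542,-202.3,103],0.1)
print(env.observe()['moment'])
```

```text
P [ 542.5 -203.3  103.1] yaw 0.178 j6 -0.58 shift cm [ 0.01  0.11 -0.03] rot [0.078 0.001 0.005] grip 11.6 F [-0.4 -0.5  0.4] t 33.0
[0.02211052 0.10768605 0.07163866]
```

Emit:
{"method": "arm_command", "body": {
  "linear": [
    [0,0,0],
    [0,0,0]
  ],
  "rotation": [
    [0.04,0,0],
    [0.04,0,0]
  ],
  "grip": [255,255]
}}

```text
time: 33.17
eef_pos: [542.4, -203.3, 103.1]
tcp_rot: [0.707, -0.036, 0.706, 0.033]
contact_force: [-0.1, 0.4, 1.2]
grip_width: 11.6
```

Run:
```python
from h import *
goto([542,-202.3,103],0.1)
print(env.observe()['moment'])
```

```text
P [ 542.4 -203.3  103.1] yaw 0.098 j6 -0.49 shift cm [ 0.01  0.1  -0.03] rot [-0.002  0.001  0.005] grip 11.6 F [-0.1  0.4  1.2] t 33.17
[-0.06276131  0.07202095  0.01130817]
```

Emit:
{"method": "arm_command", "body": {
  "linear": [
    [0,0,0],
    [0,0,0]
  ],
  "rotation": [
    [0.04,0,0],
    [0.04,0,0]
  ],
  "grip": [255,255]
}}

```text
time: 33.33
eef_pos: [542.4, -203.3, 103.2]
tcp_rot: [0.708, -0.009, 0.707, 0.005]
contact_force: [1.2, 2.7, 0.4]
grip_width: 11.8
```

Run:
```python
from h import *
goto([542,-202.3,103],0.1)
print(env.observe()['moment'],env.observe()['tau'])
```

```text
P [ 542.4 -203.3  103.2] yaw 0.02 j6 -0.42 shift cm [ 0.02  0.1  -0.04] rot [-0.08   0.001  0.005] grip 11.8 F [1.2 2.7 0.4] t 33.33
[0.54962615 0.08499845 0.80783768] [ -1.11791164 -42.98334718 -30.4674232    0.1487402   -0.10678559
   0.34686942]
```

The moment jumped to 0.8 N m, so it's on the stop. I'll hold briefly and look.

Emit:
{"method": "arm_command", "body": {
  "linear": [
    [0,0,0],
    [0,0,0]
  ],
  "rotation": [
    [0.02,0,0],
    [0.01,0,0]
  ],
  "grip": [255,255]
}}

```text
time: 33.5
eef_pos: [542.5, -203.2, 103.2]
tcp_rot: [0.707, 0.0, 0.707, -0.004]
contact_force: [-0.1, -0.5, -0.4]
grip_width: 12.4
```

Run:
```python
from h import *
print(env.observe()['moment'])
goto([542,-202.3,103],0.1)
f=grabs('wrist','w24');goto([542,-202.3,103],0.1)
a=f['color'][100:340,220:420]; cv2.imwrite('pics/w24c.png',cv2.resize(a,None,fx=2.5,fy=2.5,interpolation=cv2.INTER_CUBIC))
```

```text
[-0.0618747   0.05984979  0.71716844]
P [ 542.5 -203.2  103.2] yaw -0.006 j6 -0.39 shift cm [ 0.02  0.09 -0.05] rot [-0.106  0.001  0.006] grip 12.4 F [-0.1 -0.5 -0.4] t 33.5
P [ 542.4 -203.2  103.2] yaw -0.006 j6 -0.39 shift cm [ 0.02  0.09 -0.04] rot [-0.106  0.001  0.006] grip 12.7 F [-0.6  0.  -0. ] t 33.55
```

View pics/w24c.png

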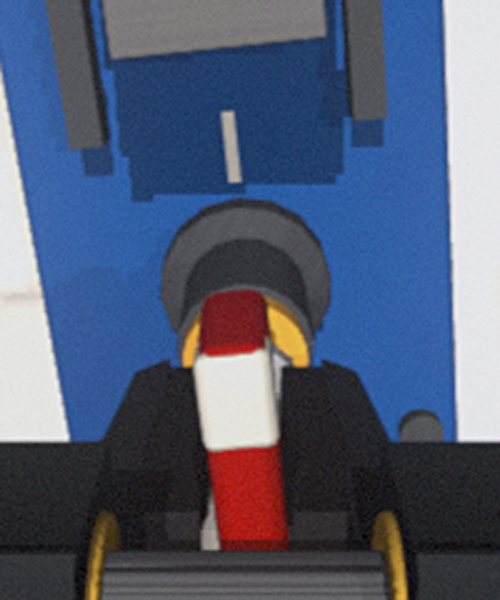

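The wing is parallel to the keeper with its white end toward the tins, so it's fully seated (the fingers over-turned it about 0.1 rad). Next I'll back off to yaw ≈1.67.

Emit:
{"method": "arm_command", "body": {
  "linear": [
    [0,0,0],
    [0,0,0],
    [0,0,0],
    [0,0,0],
    [0,0,0],
    [0,0,0],
    [0,0,0],
    [0,0,0],
    [0,0,0],
    [0,0,0]
  ],
  "rotation": [
    [-0.04,0,0],
    [-0.05,0,0],
    [-0.05,0,0],
    [-0.06,0,0],
    [-0.08,0,0],
    [-0.1,0,0],
    [-0.1,0,0],
    [-0.1,0,0],
    [-0.1,0,0],
    [-0.1,0,0]
  ],
  "grip": [255,255,255,255,255,255,255,255,255,255]
}}

```text
time: 34.38
eef_pos: [542.7, -203.0, 103.2]
tcp_rot: [0.651, -0.279, 0.65, 0.277]
contact_force: [0.0, -0.6, 1.0]
grip_width: 11.8
```

Run:
```python
from h import *
print(env.observe()['moment'])
goto([542.4,-203,103],1.67)
```

```text
[-0.02514299  0.0434886  -0.07268311]
P [ 542.7 -203.   103.2] yaw 0.809 j6 -1.21 shift cm [ 0.02  0.02 -0.02] rot [-0.861 -0.002  0.004] grip 11.8 F [ 0.  -0.6  1. ] t 34.38
```

Emit:
{"method": "arm_command", "body": {
  "linear": [
    [0,0,0],
    [0,0,0],
    [0,0,0],
    [0,0,0],
    [0,0,0],
    [0,0,0],
    [0,0,0],
    [0,0,0],
    [0,0,0],
    [0,0,0]
  ],
  "rotation": [
    [-0.1,0,0],
    [-0.1,0,0],
    [-0.1,0,0],
    [-0.1,0,0],
    [-0.1,0,0],
    [-0.1,0,0],
    [-0.1,0,0],
    [-0.08,0,0],
    [-0.05,0,0],
    [0,0,0]
  ],
  "grip": [255,255,255,255,255,255,255,255,255,255]
}}

```text
time: 35.22
eef_pos: [542.8, -202.6, 103.2]
tcp_rot: [-0.473, 0.528, -0.47, -0.526]
contact_force: [0.4, -0.7, -1.0]
grip_width: 11.8
```

Run:
```python
from h import *
goto([542.4,-203,103],1.67)
f=grabs('wrist','w25'); g=grabs('top','t25'); s=grabs('scene','s25')
a=f['color'][150:330,240:400]; cv2.imwrite('pics/w25c.png',cv2.resize(a,None,fx=3.3,fy=3.3,interpolation=cv2.INTER_CUBIC))
cv2.imwrite('pics/s25c.png',cv2.resize(s['color'][110:225,215:350],None,fx=5,fy=5,interpolation=cv2.INTER_CUBIC))
goto([542.4,-203,103],1.67)
```

```text
P [ 542.8 -202.6  103.2] yaw 1.682 j6 -2.09 shift cm [ 0.02  0.05 -0.04] rot [0.012 0.002 0.005] grip 11.8 F [ 0.4 -0.7 -1. ] t 35.22
P [ 542.8 -202.6  103.2] yaw 1.679 j6 -2.08 shift cm [ 0.01  0.05 -0.04] rot [0.009 0.001 0.005] grip 11.6 F [-0.1  1.1 -0.4] t 35.37
```

View pics/w25.png

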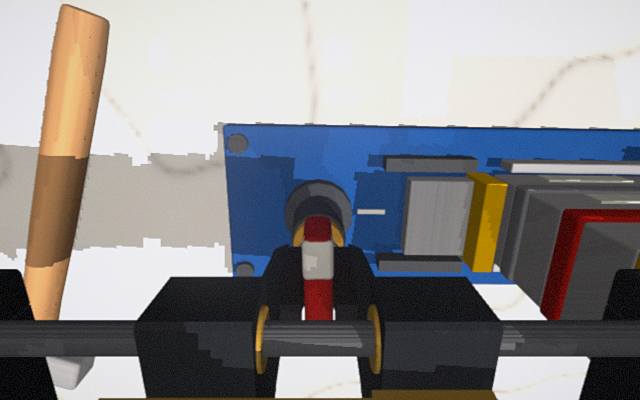

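View pics/w25c.png

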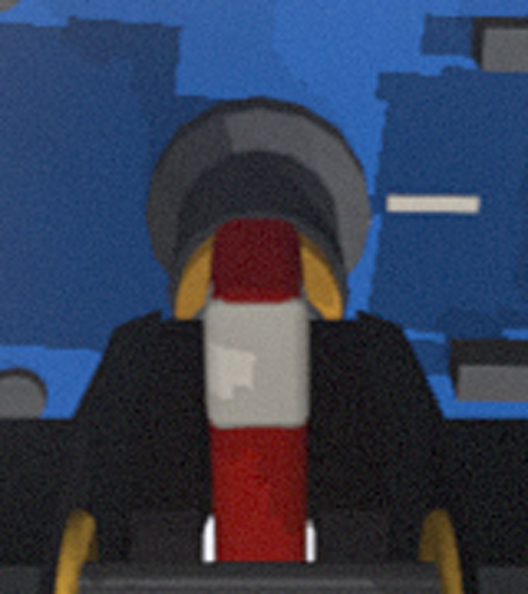

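View pics/s25c.png

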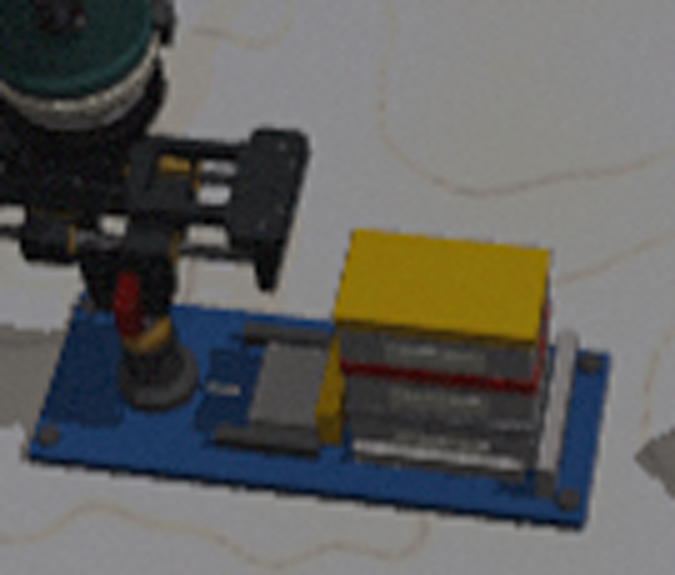

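The white end points along keeper −y with the wing flush in the pads. Now I'll check the stack and the bystanders against their starts.

Run:
```python
from h import *
for n in ['s18','s25']:
    f=pickle.load(open(f'pics/{n}.pkl','rb'))
    for s,c,m in blobs(masks(f['color'])['yellow'],300):
        if s[1]>100 and c[0]<350: print(n,np.round(c,1),rectz(f,m,132))
a=cv2.imread('pics/top0.png').astype(int); b=cv2.imread('pics/t25.png').astype(int)
for nm,(x0,x1,y0,y1) in dict(tube=(240,296,128,158),scroll=(360,410,130,170),hammer=(436,490,172,270),bigscrolls=(480,590,220,380)).items():
    A,B=a[y0:y1,x0:x1],b[y0:y1,x0:x1]
    ga=cv2.phaseCorrelate(A.mean(2).astype(np.float64),B.mean(2).astype(np.float64)); print(nm,np.abs(A-B).mean().round(1),np.round(ga[0],2),round(ga[1],2))
cv2.imwrite('pics/t25x.png',np.vstack([cv2.imread('pics/top0.png')[110:290,140:600],cv2.imread('pics/t25.png')[110:290,140:600]]))
o=env.observe(); print(o['time'],o['grip_width'],np.abs(o['joint_velocities']).max(),o['moment'])
```

```text
s18 [302.7 166.5] (array([527.97442627, -43.12890625]), [np.float32(54.744743), np.float32(98.83224)], np.float32(-1.4685711))
s25 [303.2 166.6] (array([528.01220703, -41.84197617]), [np.float32(54.722534), np.float32(99.8449)], np.float32(-1.4732987))
tube 15.1 [ 0.05 -0.05] 0.89
scroll 14.1 [0.1  0.02] 1.02
hammer 45.8 [-0.02 -0.24] 0.34
bigscrolls 24.6 [ 0.15 -0.07] 0.78
35.3667 11.608316381539595 0.003272639661022826 [ 0.00458919 -0.00260996  0.10028339]
```

View pics/t25x.png

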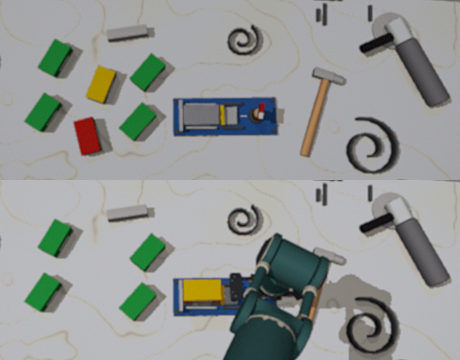

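Run:
```python
from station import env
print(env.sign_off())
```

```text
the job is handed in; nothing more can be done
None
```

The job is handed in at about 35.4 s on the robot's clock. The tins are stacked grey, red, yellow in the keeper's nest, and the thumbscrew is backed off a quarter turn and still gripped. No verdict was reported.

- **Stack:** The scene view puts the yellow lid at (528, −42) mm. The nest worked out at about (526.5, −42.4) mm and the red tin measured about (527, −44.3) mm after I set it down. These agree within about 2–3 mm, which is the camera's accuracy. During the turn to the seat the stack shifted about 1 mm toward the end stop.
- **Thumbscrew:** I turned it clockwise until the moment jumped to about 0.8 N m. At that point the picture showed the wing parallel to the keeper with its white end toward the tins. The fingers over-turned the seated wing by about 0.1 rad, and the wing lay flat between the pads again after backing off. The final jaw direction of 1.68 rad, against a target of 1.67, puts the joint at about 2.6 (target 2.63). The white end points along keeper −y, and the grip is commanded at 35 N with an 11.6 mm opening.
- **Left alone:** The tube and the scroll by the keeper show no shift in the top view. The arm partly hid the hammer, so the image comparison was weak there, but its visible parts are where they started.
- **Corrections on the way:** My first grip on the red tin was about 20 mm off centre because the arm drifted during a fast descent. I opened, re-centred and gripped again before lifting it.

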